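Set up the oiling stand

ROBOT

A 6-joint arm with a two-finger parallel gripper is mounted at the origin on the work surface. World frame = base frame: x ahead of the robot, y to its left, z up, the work surface at z = 0. Lengths are in mm, angles in rad, forces in N, time in s.
With the tool pointing down it reaches from about 300 to 775 mm from the base axis. Payload 14.6 kg.
Tool frame: the origin (TCP) lies midway between the tips of the shut fingers; the grasp point (between the pads) lies 19 mm behind it (manip.hold_point_z is the distance from the TCP to the grasp point, in mm); z points along the fingers, y is the direction in which the jaws open and shut (so a half turn about z gives the same grasp; the last joint's range is limited). The gripper opens to 94 mm and grips with 3 to 60 N. Pads are 16 mm wide; open, the fingers measure 119 mm over their backs; the gripper's body (75 mm by 177 mm) begins 78 mm behind the grasp point.
Start: joints at [-1.357, 0.3, 1.521, -0, 1.321, -0.067], TCP at [152.412, -528.451, 205.446] pointing down, gripper open.
Joint ranges: [-3.03, 3.03], [-0.79, 2.21], [0.23, 2.52], [-1.04, 4.18], [0, 3.07], [-2.55, 2.55]. Speed limits (rad/s): [2.22, 2.22, 2.57, 3.14, 3.14, 3.14].

INTERFACE

Orientations are given as [roll, pitch, yaw] about the fixed x, y, z axes, in that order (R = Rz(yaw) Ry(pitch) Rx(roll)).
In Python, from cell import manip gives the robot as it stands.
- The arm moves only by the shell command python3 -m crank 'ROWS' [OPENING] [FORCE]. ROWS is JSON, a list of rows, each an object with "offset": the shift along the world's x, y, z in m, a list of three; "spin": the turn about the world's z in degrees. In form: [{"offset": [dx, dy, dz], "spin": spin}, ...]. A call has exactly 8 rows; each row is the pose to reach, as a shift and turn from the pose measured when the call began; what a row does not reach only later rows make up. A row lasts 1/12 s, in which the tool goes at most 41.7 mm and 7.16 degrees, less where a joint would pass 70% of its speed; a pose out of reach is approached as far as the arm can. A call with a gripper value outside its range is refused whole. OPENING is the opening, from 0 (shut) to 1 (fully open), set as the call begins (- or left out, the last holds). The fingers move at their own pace and stop on an object; FORCE is the grip in N (left out, the last holds). Time passes only in rows, so rows that repeat a pose let the fingers close, or fill a call up. It gives the time, the measured TCP pose, the force and the opening at its end, in the units of the state.
- manip.read_state(): the state, without advancing time (a new reading comes with each control period).
- manip.camera(name): name is "scene" or "side" or "wrist"; returns a dict with "pixels" (480x640x3 uint8, red, green, blue), "fx", "fy", "cx", "cy" (pixels), "extrinsics" (4x4, takes a point from world to camera coordinates); the wrist camera has in their place "hand_eye" (4x4, takes a point from camera to tool coordinates, whose origin is the TCP and whose axes are the flange's). Camera axes: x right, y down, z forward; pixel columns grow to the right and rows downward; lengths in mm; the calibration is good to about 2 mm. The wrist camera is an equidistant fisheye: a pixel r from the principal point sees the ray r / f radians off the axis. A picture is of the moment at which its call begins: read the wrist's pose just before it. There is no depth.
- manip.sign_off(): hands the job in, once; it reports no verdict.
Trained networks look in a picture, given as the dict that the camera call returned (one of the last four; its "shot" number tells which), for a name from the list of things; names that differ only in an ending like _2 or _b are one class to them, and where a whole thing is asked for, a point or a joint stands for the part that bears it (a point fixed in the world has none). Each returns a list of dicts, best first, with "conf" (0 to 1); they miss things now and then, are a little off and sometimes report something else, mostly with a low value. They report only what shows in the picture. A call takes as long as a camera call.
- manip.search_frame(picture, name): "location" ([x, y, z] in mm, in world coordinates, good to about 4 mm: the middle of the surface that is visible of it).
- manip.masks_of(picture, name): "mask" (480x640 bool, what is visible of it).
The state is a dict: "clock": time; "joints": joint angles; "qd": joint speeds; "effort": joint torques, N m; "eef_pos": TCP position; "eef_rot": TCP orientation; "wrist_force": force on the tool from outside, world axes, zero at the start; "moment": the same for the moment, N m; "finger_gap": finger opening in mm.
Only numpy, scipy, OpenCV 4.12 (cv2) and the standard library are available. Lean on these libraries where they do the work, as an engineer would, in place of code of your own. Each camera call takes 0.05 s, during which the arm holds its last target. There are 200 camera calls.

TASK

Get the freshly sanded handle blanks ready for oiling. First crank the stand's movable rail in until its red pointer is over the green band; then lay every wooden blank from the blue mat flat and square across both rails, sticking out about equally over the two rails, with at least a finger's width between neighbours. Only when all of them lie there, lift the orange cap off the oil bottle and set it flat, open side down, in the steel dish; keep the oil bottle upright, and do not knock over or push about the wax jar or the glue bottle.

Things in the scene. Friction and masses are not known exactly. Their poses are not given: they have to be found in the camera images.
- stand_mid (a point): fixed point of the finishing stand, midway between its two rails when the rail is set to the middle of the green band, at rail-top height (60 mm above the bench). x runs along the rails, y from the fixed rail (centre line y = -44 mm) to the movable one (y = 114 mm minus joint rail: +44 mm when set, leaving a clear gap of 70 mm)
- stand: the stand, fixed to the bench; origin under stand_mid at bench height, same axes. Two black rubber-topped rails 18 mm wide (y) and 300 mm long (x -150..150 mm), tops at 60 mm; a grey post 15 mm thick at each rail end stands 15 mm higher. Grey base 12 mm thick (x -165..165, y -180..140 mm). Green gearbox at y -174..-110 mm, 70 mm tall
- rail (a joint): position of the movable rail (m): 0 wide open, grows as it moves in towards the fixed rail; 0.070 when the pointer is on the middle of the green band (12 mm wide, 0.064 to 0.076); moves only by the crank, 30 mm per turn. It stops near 0.085
- crank (a joint): angle of the crank (rad), growing clockwise seen from above, which moves the rail in; rail = 0.00477 x crank. Stays where it is left; needs about 0.1 N m (2 to 3 N at the grip)
- crank_axis (a point): fixed point on the vertical axis of the crank, at the height of the grip's middle (112 mm above the bench), on the green gearbox beside the fixed rail. The steel crank arm is at 77 to 85 mm height
- crank_grip (a point): centre of the red upright crank grip, 24 mm in diameter, 44 mm tall (90 to 134 mm above the bench), 45 mm from the crank axis, that spins freely about its own vertical axis: take it from above and carry it round the axis without turning the hand
- blank1_mid (a point): handle blank 1: a pale wooden bar 160 x 20 x 20 mm (x, y, z of this point; 45 g), lying flat on the blue mat at the start; the point is its centre. 3 or 4 of the four blanks are present
- blank2_mid (a point): handle blank 2: a pale wooden bar 160 x 20 x 20 mm (x, y, z of this point; 45 g), lying flat on the blue mat at the start; the point is its centre. 3 or 4 of the four blanks are present
- blank3_mid (a point): handle blank 3: a pale wooden bar 160 x 20 x 20 mm (x, y, z of this point; 45 g), lying flat on the blue mat at the start; the point is its centre. 3 or 4 of the four blanks are present
- blank4_mid (a point): handle blank 4: a pale wooden bar 160 x 20 x 20 mm (x, y, z of this point; 45 g), lying flat on the blue mat at the start; the point is its centre. 3 or 4 of the four blanks are present
- mat: blue mat, 310 x 200 x 4 mm, fixed to the bench; its origin is the centre of its underside, x along its long side; the blanks start on it side by side
- oil_mouth (a point): top of the neck of the loose oil bottle, 150 mm above the bench when upright: black, yellow band, 72 mm in diameter, shoulder from 105 mm, neck 38 mm in diameter, 0.7 kg
- cap_mid (a point): centre of the orange cap, 56 mm in diameter, 32 mm tall, 30 g, open below (inner diameter 48 mm, roof 5 mm thick); z up when its open side is down. It sits loose over the bottle's neck (centre 139 mm above the bench) and lifts straight off (clear when raised 30 mm)
- dish_in (a point): centre of the inner floor (4 mm above the bench) of the round steel dish, fixed to the bench; inner diameter 96 mm, rim 16 mm above the bench, wall 4 mm
- wax: bystander: wax jar, 68 mm diameter, 65 mm tall, brass cap, origin at the centre of its underside
- glue: bystander: white glue bottle, 56 mm diameter, 150 mm tall, red cap, origin at the centre of its underside

How it is judged (in metres and radians):
On the way, in this order (a step that is already met when the one before it is completed fails the run):
1. the movable rail is cranked in so that the pointer is over the green band (value of joint rail between 0.064 and 0.076 m), for 0.2 s.
2. all blanks present lie across both rails, square, centred and apart, the cap still on the bottle (all of step 1 and x of blank1_mid in the frame of stand_mid between -0.14 and 0.14 m and y of blank1_mid in the frame of stand_mid between -0.02 and 0.02 m and z of blank1_mid in the frame of stand_mid between 0.004 and 0.018 m and angle between the x axis of each of blank1_mid, blank2_mid, blank3_mid, blank4_mid and the y axis of stand_mid, either way round below 0.2 rad and angle between each of blank1_mid, blank2_mid, blank3_mid, blank4_mid's own x axis and vertical above 1.47 rad and linear speed of each of blank1, blank2, blank3, blank4 below 0.02 m/s and contact force between the fingers and blank1 below 0.1 N and x of blank2_mid in the frame of stand_mid between -0.14 and 0.14 m and y of blank2_mid in the frame of stand_mid between -0.02 and 0.02 m and z of blank2_mid in the frame of stand_mid between 0.004 and 0.018 m and contact force between the fingers and blank2 below 0.1 N and x of blank3_mid in the frame of stand_mid between -0.14 and 0.14 m and y of blank3_mid in the frame of stand_mid between -0.02 and 0.02 m and z of blank3_mid in the frame of stand_mid between 0.004 and 0.018 m and contact force between the fingers and blank3 below 0.1 N and x of blank4_mid in the frame of stand_mid between -0.14 and 0.14 m and y of blank4_mid in the frame of stand_mid between -0.02 and 0.02 m and z of blank4_mid in the frame of stand_mid between 0.004 and 0.018 m and contact force between the fingers and blank4 below 0.1 N and distance between blank1_mid and blank2_mid above 0.03 m and distance between each of blank1_mid, blank2_mid and blank3_mid above 0.03 m and distance between each of blank1_mid, blank2_mid, blank3_mid and blank4_mid above 0.03 m and distance between cap_mid and oil_mouth below 0.025 m), for 0.3 s.
3. the cap is off the bottle and stands in the dish, open side down (horizontal distance between cap_mid and dish_in below 0.022 m and z of cap_mid in the frame of dish_in between 0.008 and 0.022 m and angle between cap_mid's own z axis and vertical below 0.15 rad and linear speed of cap below 0.02 m/s and contact force between the fingers and cap below 0.1 N), for 0.3 s.
At the end, for the whole second after the job is handed in: Rail at 64 to 76 mm; every blank rests level on both rails between the end posts, square within 0.2 rad, centred within 20 mm, centres at least 30 mm apart; the cap stands in the dish open side down, within 22 mm of its centre; the bottle upright; all released and at rest (all of step 1 and all of step 3 and x of blank1_mid in the frame of stand_mid between -0.14 and 0.14 m and y of blank1_mid in the frame of stand_mid between -0.02 and 0.02 m and z of blank1_mid in the frame of stand_mid between 0.004 and 0.018 m and angle between the x axis of each of blank1_mid, blank2_mid, blank3_mid, blank4_mid and the y axis of stand_mid, either way round below 0.2 rad and angle between each of blank1_mid, blank2_mid, blank3_mid, blank4_mid's own x axis and vertical above 1.47 rad and linear speed of each of blank1, blank2, blank3, blank4 below 0.02 m/s and contact force between the fingers and blank1 below 0.1 N and x of blank2_mid in the frame of stand_mid between -0.14 and 0.14 m and y of blank2_mid in the frame of stand_mid between -0.02 and 0.02 m and z of blank2_mid in the frame of stand_mid between 0.004 and 0.018 m and contact force between the fingers and blank2 below 0.1 N and x of blank3_mid in the frame of stand_mid between -0.14 and 0.14 m and y of blank3_mid in the frame of stand_mid between -0.02 and 0.02 m and z of blank3_mid in the frame of stand_mid between 0.004 and 0.018 m and contact force between the fingers and blank3 below 0.1 N and x of blank4_mid in the frame of stand_mid between -0.14 and 0.14 m and y of blank4_mid in the frame of stand_mid between -0.02 and 0.02 m and z of blank4_mid in the frame of stand_mid between 0.004 and 0.018 m and contact force between the fingers and blank4 below 0.1 N and distance between blank1_mid and blank2_mid above 0.03 m and distance between each of blank1_mid, blank2_mid and blank3_mid above 0.03 m and distance between each of blank1_mid, blank2_mid, blank3_mid and blank4_mid above 0.03 m and angle between oil_mouth's own z axis and vertical below 0.1 rad); the robot touches nothing.
It fails at once if the oil bottle is tipped (angle between oil_mouth's own z axis and vertical above 0.4 rad).
It fails at once if the wax jar is knocked away (distance of wax from where it was at the start of the episode above 0.05 m).
It fails at once if the glue bottle is knocked away (distance of glue from where it was at the start of the episode above 0.05 m).
Of blank1, blank2, blank3, blank4 only 3 to 4 are there at a start; the rules pass over those that are not, and their reading is None.
At some moment in a run one of blank1, blank2, blank3, blank4 may be knocked a few centimetres aside while the robot is not near it.
It also fails if it takes over 210 s, if anything falls off the work surface, if the arm or the gripper's body presses on something with over 40 N, if the wrist force passes 120 N, or if a joint passes its speed limit or range.

## Working session

There is one attempt and no reset: what is moved stays moved. The work goes in short steps, Python scripts to look and compute and a shell command to move; the robot and the scene stay as the last step left them, time stands still between calls to the robot, and variables do not carry over. Pictures are saved under pics/ and viewed, about 12 in all and at most 16, crops included, and the job is handed in when it is done.

```bash
ls; mkdir -p pics; cat > h.py <<'E'
import numpy as np, cv2
from cell import manip
from scipy.spatial.transform import Rotation as R
def save(p,n): cv2.imwrite('pics/'+n+'.png',p['pixels'][:,:,::-1])
def ray(p,u,v):
    E=np.array(p['extrinsics']); d=np.array([(u-p['cx'])/p['fx'],(v-p['cy'])/p['fy'],1.])
    return -E[:3,:3].T@E[:3,3], E[:3,:3].T@d
def atz(p,u,v,z):
    c,d=ray(p,u,v); return c+d*(z-c[2])/d[2]
def st():
    s=manip.read_state(); print({k:np.round(s[k],3).tolist() for k in ('clock','eef_pos','eef_rot','wrist_force','finger_gap')}); return s
E
python3 - <<'E'
from h import *
s=st()
for n in ('scene','side'):
    p=manip.camera(n); save(p,n+'0'); E=np.array(p['extrinsics']); print(n,(-E[:3,:3].T@E[:3,3]).round())
    for o in ('stand','crank_grip','crank','rail','blank1_mid','mat','oil_mouth','cap_mid','dish_in','wax','glue'):
        try: print(o,[(np.round(r['location']).tolist(),round(r['conf'],2)) for r in manip.search_frame(p,o)][:6])
        except Exception as e: print(o,e)
E
```

```text
pics
{'clock': 0.0, 'eef_pos': [152.365, -528.203, 204.901], 'eef_rot': [-3.14, -0.0, 0.281], 'wrist_force': [0.283, -0.004, 0.209], 'finger_gap': 94.309}
scene [ 933.  740. 1105.]
stand [([570.0, 50.0, 15.0], 0.91), ([547.0, -95.0, 82.0], 0.48)]
crank_grip [([541.0, -104.0, 120.0], 0.71)]
crank [([549.0, -95.0, 84.0], 0.95)]
rail [([556.0, 166.0, 57.0], 0.91)]
blank1_mid []
mat [([483.0, -283.0, 3.0], 0.84), ([541.0, -103.0, 122.0], 0.26)]
oil_mouth [([443.0, 368.0, 76.0], 0.84)]
cap_mid [([428.0, 354.0, 156.0], 0.93), ([570.0, 49.0, 10.0], 0.36)]
dish_in [([573.0, 359.0, 1.0], 0.9)]
wax [([726.0, -143.0, 60.0], 0.69), ([483.0, -286.0, 4.0], 0.45)]
glue [([675.0, 287.0, 96.0], 0.97)]
side [466. 992. 751.]
stand [([552.0, 50.0, 10.0], 0.84), ([422.0, 365.0, 153.0], 0.46)]
crank_grip [([537.0, -101.0, 115.0], 0.59)]
crank [([548.0, -101.0, 84.0], 0.64)]
rail [([534.0, 163.0, 57.0], 0.65), ([538.0, -100.0, 118.0], 0.42)]
blank1_mid [([451.0, -286.0, 23.0], 0.78), ([546.0, -102.0, 84.0], 0.23)]
mat [([458.0, -277.0, 3.0], 0.56), ([526.0, -272.0, 24.0], 0.43)]
oil_mouth [([419.0, 378.0, 73.0], 0.76)]
cap_mid [([422.0, 363.0, 152.0], 0.89), ([417.0, 380.0, 72.0], 0.62)]
dish_in []
wax [([719.0, -137.0, 41.0], 0.6)]
glue [([661.0, 290.0, 80.0], 0.65), ([422.0, 363.0, 153.0], 0.55)]
```

View pics/scene0.png

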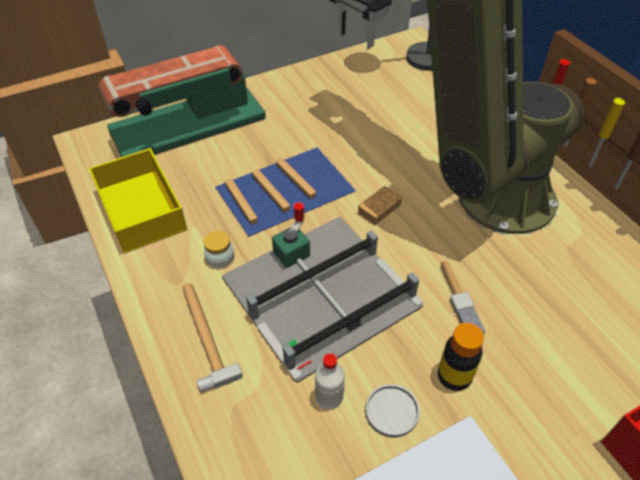

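View pics/side0.png

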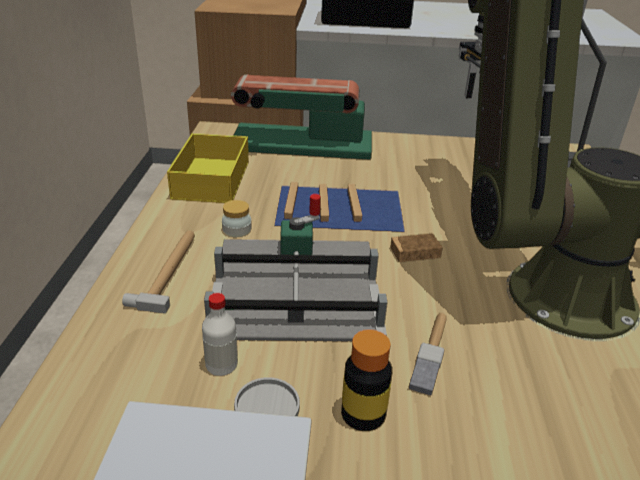

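Scene picture: three blanks on the mat at (240,200), (270,190), (297,178). The crank grip is at (298,212). The stand's post tops are near (253,292), (373,238), (290,347) and (413,279), and the red pointer is at (305,365). The green band sits inside it, so the rail is wide open. The side view agrees.

```bash
python3 - <<'E'
from h import *
p=manip.camera('scene')
for u,v,z in [(253,293,75),(373,237,75),(289,347,75),(413,279,75),(305,365,60),(293,343,60),(291,232,70)]: print(u,v,atz(p,u,v,z).round())
im=p['pixels'][130:430,180:480,::-1]; cv2.imwrite('pics/c0.png',cv2.resize(im,(600,600),interpolation=cv2.INTER_CUBIC))
E
python3 -m crank '[{"offset":[0.03,0.03,0.03],"spin":0},{"offset":[0.06,0.06,0.06],"spin":0},{"offset":[0.09,0.09,0.09],"spin":0},{"offset":[0.11,0.11,0.11],"spin":0},{"offset":[0.135,0.135,0.12],"spin":0},{"offset":[0.16,0.16,0.12],"spin":0},{"offset":[0.19,0.19,0.12],"spin":0},{"offset":[0.22,0.22,0.12],"spin":0}]' 1
```

```text
253 293 [714.  22.  75.]
373 237 [412.   7.  75.]
289 347 [704. 173.  75.]
413 279 [398. 149.  75.]
305 365 [691. 216.  60.]
293 343 [690. 161.  60.]
291 232 [567. -97.  70.]
clock: 1.92
eef_pos: [364.8, -315.5, 326.2]
eef_rot: [3.14, -0.001, 0.28]
wrist_force: [0.1, -1.1, -0.1]
finger_gap: 93.7
```

```bash
python3 -m crank '[{"offset":[0.02,0.02,0.0],"spin":0},{"offset":[0.04,0.04,0.0],"spin":0},{"offset":[0.06,0.07,0],"spin":0},{"offset":[0.08,0.1,0],"spin":0},{"offset":[0.1,0.13,0],"spin":0},{"offset":[0.12,0.16,0],"spin":0},{"offset":[0.13,0.18,0],"spin":0},{"offset":[0.13,0.18,0],"spin":0}]'
python3 - <<'E'
from h import *
s=st(); p=manip.camera('wrist'); save(p,'w0'); print(p['hand_eye'],p['fx'],p['cx'],p['cy'])
E
```

```text
clock: 2.58
eef_pos: [496.2, -132.3, 326.0]
eef_rot: [3.141, -0.001, 0.284]
wrist_force: [-0.3, 0.7, -0.6]
finger_gap: 94.0
{'clock': 2.583, 'eef_pos': [496.171, -132.325, 325.984], 'eef_rot': [3.141, -0.001, 0.284], 'wrist_force': [-0.289, 0.654, -0.635], 'finger_gap': 94.029}
[[ 6.97622633e-04 -9.64474532e-01 -2.64174923e-01  7.72281174e+01]
 [ 9.99999600e-01  5.25180447e-04  7.23381261e-04  4.25464610e-01]
 [-5.58943299e-04 -2.64175322e-01  9.64474513e-01 -1.78261743e+02]
 [ 0.00000000e+00  0.00000000e+00  0.00000000e+00  1.00000000e+00]] 371.64829954431775 318.998875783788 235.33428358008808
```

View pics/w0.png

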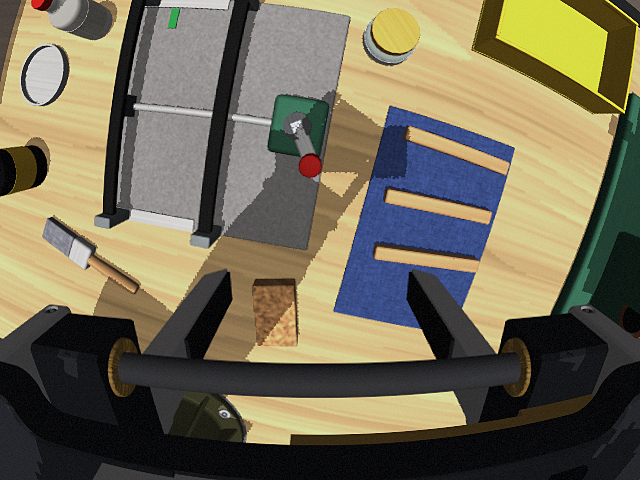

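Wrist picture: hub (296,124), grip top (311,165), blanks centred at about (458,150), (438,206) and (426,258), fixed-rail near post (205,238), movable post (109,220). The fixed rail runs up to (240,0). There are three blanks.

```bash
cat >> h.py <<'E'
def wz(p,s,u,v,z):
    "world point at height z seen at wrist pixel"
    d=np.array([u-p['cx'],v-p['cy']]); r=np.hypot(*d); t=r/p['fx']
    d=np.r_[np.sin(t)*d/max(r,1e-9),np.cos(t)]
    H=np.array(p['hand_eye']); Rt=R.from_euler('xyz',s['eef_rot']).as_matrix()
    c=np.array(s['eef_pos'])+Rt@H[:3,3]; w=Rt@H[:3,:3]@d
    return c+w*(z-c[2])/w[2]
def blanks(p,s,z,name='blank1_mid'):
    out=[]
    for m in manip.masks_of(p,name):
        ys,xs=np.nonzero(m['mask']); 
        if len(xs)<80: continue
        pts=np.array([wz(p,s,u,v,z)[:2] for u,v in zip(xs,ys)],np.float32)
        (c,wh,a)=cv2.minAreaRect(pts)
        b=cv2.boxPoints((c,wh,a)); e=max((b[1]-b[0],b[2]-b[1]),key=np.linalg.norm)
        ang=np.degrees(np.arctan2(e[1],e[0]))%180
        out.append((round(m['conf'],2),np.round(c),np.round(sorted(wh)),round(ang,1),np.round([xs.mean(),ys.mean()])))
    return out
E
python3 - <<'E'
from h import *
s=st(); p=manip.camera('wrist')
for n,u,v,z in [('hub',296,124,88),('grip',311,163,134),('postF',205,238,75),('postM',109,220,75),('railF',200,225,60),('railF2',233,30,60),('gbox',297,125,70),
  ('g1',268,152,70),('g2',321,158,70),('g3',327,99,70),('g4',276,94,70),('base',306,249,12),('base2',350,18,12),('green',174,18,60)]: print(n,wz(p,s,u,v,z).round(1))
for b in blanks(p,s,20): print(*b)
for o in ('crank_grip','crank'):
    for m in manip.masks_of(p,o)[:2]:
        ys,xs=np.nonzero(m['mask']); print(o,m['conf'],xs.mean(),ys.mean(),len(xs))
    print([(r['location'],r['conf']) for r in manip.search_frame(p,o)][:2])
E
```

```text
{'clock': 2.633, 'eef_pos': [495.403, -134.012, 326.04], 'eef_rot': [3.14, -0.001, 0.283], 'wrist_force': [-0.959, -0.609, 0.854], 'finger_gap': 93.915}
hub [575.8 -85.1  88. ]
grip [ 541.8 -113.1  134. ]
postF [414.3 -11.7  75. ]
postM [399.4 127.1  75. ]
railF [423.8   1.8  60. ]
railF2 [670.3  23.9  60. ]
gbox [575.3 -85.3  70. ]
g1 [535.9 -61.3  70. ]
g2 [ 545.9 -122.8   70. ]
g3 [ 614.2 -110.    70. ]
g4 [604.  -51.7  70. ]
base [ 416.7 -139.4   12. ]
base2 [ 737.5 -107.1   12. ]
green [673.1 105.9  60. ]
0.97 [ 454. -307.] [ 25. 164.] 97.2 [423. 257.]
0.67 [554. -93.] [36. 89.] 31.1 [301. 142.]
crank_grip 0.61 308.4469525959368 163.95259593679458 443
[([543.1, -110.2, 135.1], 0.8), ([656.1, 248.7, 74.6], 0.41)]
crank 0.66 301.19174041297936 141.33849557522123 1356
[([561.5, -98.4, 88.9], 0.59)]
```

Stand frame: yaw ≈5.3°, stand_mid ≈(562,56), crank axis ≈(575.5,-85.5), grip ≈(542.5,-111.5). The base edges agree with the stated sizes to within 2 mm. Next is the grip.

```bash
python3 -m crank '[{"offset":[0.02,0.01,0.0],"spin":0},{"offset":[0.04,0.02,-0.02],"spin":0},{"offset":[0.047,0.022,-0.05],"spin":0},{"offset":[0.047,0.022,-0.085],"spin":0},{"offset":[0.047,0.022,-0.12],"spin":0},{"offset":[0.047,0.022,-0.14],"spin":0},{"offset":[0.047,0.022,-0.15],"spin":0},{"offset":[0.047,0.022,-0.15],"spin":0}]' 1
python3 - <<'E'
from h import *
s=st(); p=manip.camera('wrist'); save(p,'w1')
for o in ('crank_grip',):
    for m in manip.masks_of(p,o)[:2]:
        ys,xs=np.nonzero(m['mask']); print(o,m['conf'],xs.mean(),ys.mean(),len(xs),wz(p,s,xs.mean(),ys.mean(),132))
    print([(r['location'],r['conf']) for r in manip.search_frame(p,o)][:2])
E
```

```text
clock: 3.6
eef_pos: [540.6, -114.8, 174.6]
eef_rot: [-3.142, 0.002, 0.278]
wrist_force: [-0.7, 0.2, 0.3]
finger_gap: 93.7
{'clock': 3.6, 'eef_pos': [540.649, -114.785, 174.635], 'eef_rot': [-3.142, 0.002, 0.278], 'wrist_force': [-0.676, 0.232, 0.318], 'finger_gap': 93.717}
crank_grip 0.78 311.4500991407799 253.10707204230008 1513 [ 544.45595714 -109.4096923   132.        ]
crank_grip 0.44 301.32397408207345 217.47327213822894 3704 [564.71758797 -97.31855828 132.        ]
[([547.3, -108.9, 133.1], 0.56)]
```

View pics/w1.png

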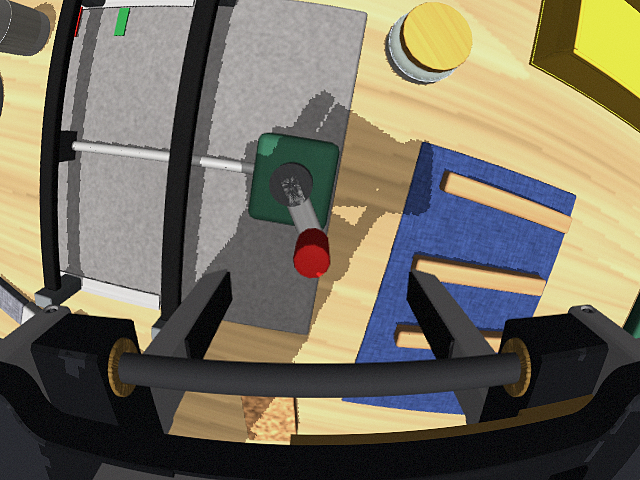

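The grip top is at (311,259), about (542.5,-110), and the hub at (292,184). I'll descend and close.

```bash
python3 - <<'E'
from h import *
s=st(); p=manip.camera('wrist')
print(wz(p,s,311,259,134),wz(p,s,292,184,86))
E
python3 -m crank '[{"offset":[0.002,0.005,-0.02],"spin":0},{"offset":[0.002,0.005,-0.04],"spin":0},{"offset":[0.002,0.005,-0.06],"spin":0},{"offset":[0.002,0.005,-0.078],"spin":0},{"offset":[0.002,0.005,-0.078],"spin":0},{"offset":[0.002,0.005,-0.078],"spin":0},{"offset":[0.002,0.005,-0.078],"spin":0},{"offset":[0.002,0.005,-0.078],"spin":0}]'
python3 -m crank '[{"offset":[0,0,0],"spin":0},{"offset":[0,0,0],"spin":0},{"offset":[0,0,0],"spin":0},{"offset":[0,0,0],"spin":0},{"offset":[0,0,0],"spin":0},{"offset":[0,0,0],"spin":0},{"offset":[0,0,0],"spin":0},{"offset":[0,0,0],"spin":0}]' 0.15 15
```

```text
{'clock': 3.75, 'eef_pos': [542.121, -114.888, 178.103], 'eef_rot': [3.139, -0.003, 0.279], 'wrist_force': [-0.328, 0.355, 0.456], 'finger_gap': 94.303}
[ 541.8365814  -110.46164069  134.        ] [577.70707364 -85.02940019  86.        ]
clock: 4.47
eef_pos: [544.9, -110.1, 102.0]
eef_rot: [3.137, -0.006, 0.279]
wrist_force: [-0.4, 0.3, 0.3]
finger_gap: 94.1
clock: 5.13
eef_pos: [544.9, -110.1, 101.9]
eef_rot: [3.137, -0.005, 0.279]
wrist_force: [0.3, 0.5, -0.4]
finger_gap: 44.0
```

```bash
python3 -m crank '[{"offset":[-0.001,0,-0.003],"spin":0},{"offset":[-0.002,0,-0.006],"spin":0},{"offset":[-0.002,0,-0.006],"spin":0},{"offset":[-0.002,0,-0.006],"spin":0},{"offset":[-0.002,0,-0.006],"spin":0},{"offset":[-0.002,0,-0.006],"spin":0},{"offset":[-0.002,0,-0.006],"spin":0},{"offset":[-0.002,0,-0.006],"spin":0}]' 0.15 15
```

```text
clock: 5.8
eef_pos: [542.5, -109.8, 95.2]
eef_rot: [3.138, -0.004, 0.279]
wrist_force: [0.1, 0.8, -12.1]
finger_gap: 23.9
```

```bash
python3 -m crank '[{"offset":[-0.0056,0.0103,0],"spin":0},{"offset":[-0.0082,0.0218,0],"spin":0},{"offset":[-0.0078,0.0335,0],"spin":0},{"offset":[-0.0043,0.0448,0],"spin":0},{"offset":[0.0019,0.0547,0],"spin":0},{"offset":[0.0105,0.0627,0],"spin":0},{"offset":[0.0208,0.0683,0],"spin":0},{"offset":[0.0323,0.0709,0],"spin":0}]'
```

```text
clock: 6.47
eef_pos: [574.3, -37.6, 95.2]
eef_rot: [3.139, -0.003, 0.279]
wrist_force: [-3.7, -5.9, -9.7]
finger_gap: 23.8
```

```bash
python3 -m crank '[{"offset":[0.023,-0.0049,0],"spin":0},{"offset":[0.0409,-0.0197,0],"spin":0},{"offset":[0.0491,-0.0415,0],"spin":0},{"offset":[0.0452,-0.0645,0],"spin":0},{"offset":[0.0304,-0.0824,0],"spin":0},{"offset":[0.0086,-0.0906,0],"spin":0},{"offset":[-0.0144,-0.0867,0],"spin":0},{"offset":[-0.0323,-0.0719,0],"spin":0}]'
```

```text
clock: 7.13
eef_pos: [541.0, -111.2, 95.5]
eef_rot: [3.137, -0.004, 0.278]
wrist_force: [14.3, 5.2, -18.2]
finger_gap: 23.4
```

```bash
python3 -m crank '[{"offset":[-0.0073,0.0224,0],"spin":0},{"offset":[-0.0034,0.0454,0],"spin":0},{"offset":[0.0114,0.0633,0],"spin":0},{"offset":[0.0332,0.0715,0],"spin":0},{"offset":[0.0562,0.0676,0],"spin":0},{"offset":[0.0741,0.0528,0],"spin":0},{"offset":[0.0823,0.031,0],"spin":0},{"offset":[0.0784,0.008,0],"spin":0}]'
python3 - <<'E'
from h import *
p=manip.camera('scene'); im=p['pixels'][300:400,230:350,::-1]
q=manip.camera('side'); im2=q['pixels'][270:370,190:310,::-1]
cv2.imwrite('pics/r1.png',np.hstack([cv2.resize(i,(400,333),interpolation=cv2.INTER_CUBIC) for i in(im,im2)]))
E
```

```text
clock: 7.8
eef_pos: [620.9, -102.2, 95.9]
eef_rot: [3.138, -0.005, 0.279]
wrist_force: [-14.4, 13.6, 0.5]
finger_gap: 23.6
```

View pics/r1.png

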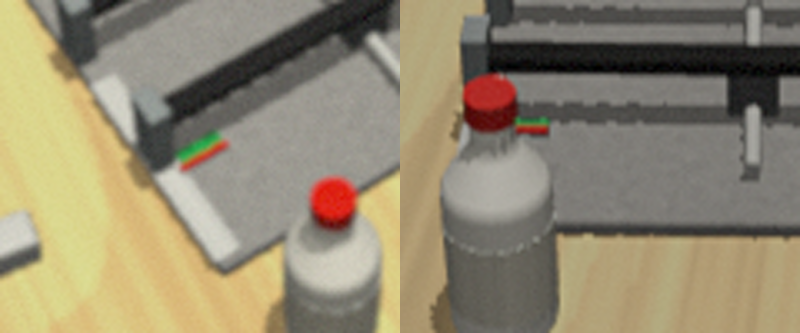

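The pointer is already adjacent to the green band, so the rail did not start at 0. I'll measure the gap between the rails with the wrist camera.

```bash
python3 - <<'E'
from h import *
s=st(); p=manip.camera('wrist'); save(p,'w2')
E
```

```text
{'clock': 7.9, 'eef_pos': [619.323, -105.147, 96.145], 'eef_rot': [3.137, -0.004, 0.276], 'wrist_force': [1.237, -4.007, -3.544], 'finger_gap': 23.89}
```

View pics/w2.png

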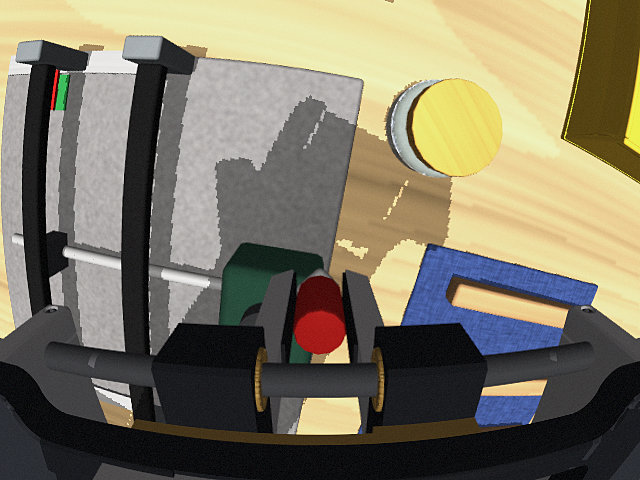

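```bash
python3 - <<'E'
from h import *
s=manip.read_state(); p=manip.camera('wrist'); a=np.radians(5.3)
im=p['pixels'].astype(int)
print([tuple(x) for x in im[150,10:70:2]]); print([tuple(x) for x in im[150,110:175:3]]); print([tuple(x) for x in im[92,40:80:2]])
def sy(u,v,z):
    w=wz(p,s,u,v,z)[:2]-[562.4,55.9]; return np.round([w@[np.cos(a),np.sin(a)],w@[-np.sin(a),np.cos(a)]],1)
for t in [(22,150,60),(124,150,60),(54,92,14),(58,92,14),(67,92,14)]: print(t,sy(*t))
E
```

```text
[(np.int64(177), np.int64(173), np.int64(173)), (np.int64(176), np.int64(172), np.int64(171)), (np.int64(167), np.int64(165), np.int64(165)), (np.int64(176), np.int64(171), np.int64(168)), (np.int64(179), np.int64(174), np.int64(172)), (np.int64(172), np.int64(168), np.int64(164)), (np.int64(193), np.int64(184), np.int64(185)), (np.int64(30), np.int64(29), np.int64(28)), (np.int64(27), np.int64(29), np.int64(27)), (np.int64(33), np.int64(28), np.int64(31)), (np.int64(36), np.int64(36), np.int64(37)), (np.int64(32), np.int64(36), np.int64(30)), (np.int64(32), np.int64(31), np.int64(31)), (np.int64(35), np.int64(32), np.int64(31)), (np.int64(30), np.int64(28), np.int64(30)), (np.int64(6), np.int64(4), np.int64(9)), (np.int64(10), np.int64(8), np.int64(10)), (np.int64(8), np.int64(5), np.int64(9)), (np.int64(0), np.int64(0), np.int64(0)), (np.int64(205), np.int64(199), np.int64(198)), (np.int64(184), np.int64(177), np.int64(177)), (np.int64(173), np.int64(170), np.int64(168)), (np.int64(181), np.int64(177), np.int64(176)), (np.int64(179), np.int64(173), np.int64(173)), (np.int64(175), n
[... 1582 characters left out ...]
64(53), np.int64(47)), (np.int64(48), np.int64(1), np.int64(5)), (np.int64(27), np.int64(120), np.int64(57)), (np.int64(62), np.int64(190), np.int64(95)), (np.int64(62), np.int64(189), np.int64(92)), (np.int64(64), np.int64(198), np.int64(98)), (np.int64(34), np.int64(114), np.int64(55)), (np.int64(63), np.int64(68), np.int64(62)), (np.int64(106), np.int64(99), np.int64(102)), (np.int64(101), np.int64(98), np.int64(101)), (np.int64(101), np.int64(96), np.int64(97)), (np.int64(106), np.int64(102), np.int64(101)), (np.int64(104), np.int64(101), np.int64(102))]
(22, 150, 60) [84.7 61.3]
(124, 150, 60) [ 93.1 -31.8]
(54, 92, 14) [129.6  73. ]
(58, 92, 14) [129.7  68.3]
(67, 92, 14) [129.9  58. ]
```

Rail spacing is ≈94 mm where 88 is wanted, so the rail is at ≈64 mm and needs about 6 mm more, roughly 65–70° of crank.

```bash
python3 -m crank '[{"offset":[-0.0079,-0.0101,0],"spin":0},{"offset":[-0.0176,-0.018,0],"spin":0},{"offset":[-0.0292,-0.0229,0],"spin":0},{"offset":[-0.0416,-0.0244,0],"spin":0},{"offset":[-0.0416,-0.0244,0],"spin":0},{"offset":[-0.0416,-0.0244,0],"spin":0},{"offset":[-0.0416,-0.0244,0],"spin":0},{"offset":[-0.0416,-0.0244,0],"spin":0}]'
python3 -m crank '[{"offset":[0,0,0],"spin":0},{"offset":[0,0,0],"spin":0},{"offset":[0,0,0],"spin":0},{"offset":[0,0,0],"spin":0},{"offset":[0,0,0],"spin":0},{"offset":[0,0,0.02],"spin":0},{"offset":[0,0,0.05],"spin":0},{"offset":[0,0,0.08],"spin":0}]' 0.7
python3 -m crank '[{"offset":[0.01,0.02,0.04],"spin":0},{"offset":[0.02,0.05,0.08],"spin":0},{"offset":[0.02,0.08,0.12],"spin":0},{"offset":[0.02,0.12,0.15],"spin":0},{"offset":[0.02,0.15,0.15],"spin":0},{"offset":[0.02,0.15,0.15],"spin":0},{"offset":[0.02,0.15,0.15],"spin":0},{"offset":[0.02,0.15,0.15],"spin":0}]' 1
python3 - <<'E'
from h import *
s=st(); p=manip.camera('wrist'); save(p,'w3')
E
```

```text
clock: 8.67
eef_pos: [578.1, -126.6, 96.1]
eef_rot: [3.137, -0.005, 0.278]
wrist_force: [-1.7, 6.2, -3.6]
finger_gap: 23.7
clock: 9.33
eef_pos: [577.8, -126.6, 176.7]
eef_rot: [3.137, -0.004, 0.277]
wrist_force: [0.8, -0.1, -0.1]
finger_gap: 65.6
clock: 10.0
eef_pos: [597.7, 23.4, 326.2]
eef_rot: [3.137, -0.003, 0.278]
wrist_force: [0.7, 0.3, -1.4]
finger_gap: 94.0
{'clock': 10.0, 'eef_pos': [597.711, 23.422, 326.159], 'eef_rot': [3.137, -0.003, 0.278], 'wrist_force': [0.669, 0.271, -1.392], 'finger_gap': 93.968}
```

View pics/w3.png

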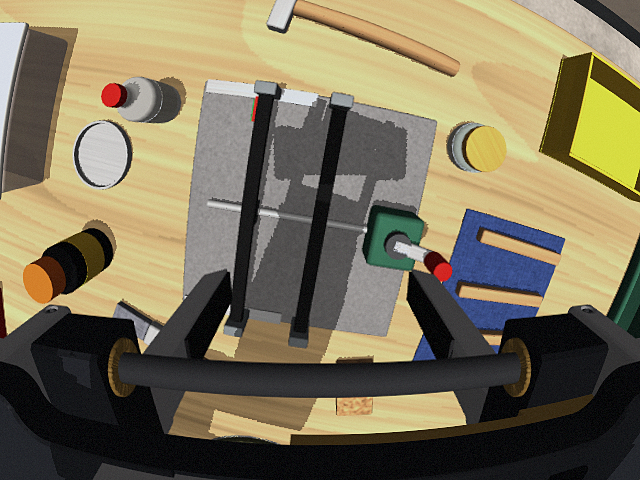

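```bash
cat >> h.py <<'E'
SM=np.array([562.4,55.9]); SA=np.radians(5.3)
def sf(w): 
    w=np.asarray(w)[:2]-SM; return np.round([w@[np.cos(SA),np.sin(SA)],w@[-np.sin(SA),np.cos(SA)]],1)
E
python3 - <<'E'
from h import *
s=manip.read_state(); p=manip.camera('wrist')
g=p['pixels'].sum(2).astype(int)
for r in (130,150,170,240,260,280):
    d=np.nonzero((g[r,225:350]<130))[0]+225
    runs=np.split(d,np.nonzero(np.diff(d)>1)[0]+1)
    print(r,[(x[0],x[-1],sf(wz(p,s,x[0]-.5,r,60)).tolist(),sf(wz(p,s,x[-1]+.5,r,60)).tolist()) for x in runs if len(x)>5])
cv2.imwrite('pics/w3c.png',cv2.resize(p['pixels'][70:150,230:310,::-1],(480,480),interpolation=cv2.INTER_CUBIC))
q=manip.camera('scene'); cv2.imwrite('pics/w3d.png',np.hstack([cv2.imread('pics/w3c.png'),cv2.resize(q['pixels'][320:380,260:300,::-1],(320,480),interpolation=cv2.INTER_CUBIC)]))
for b in blanks(p,s,20): print(*b)
E
```

```text
130 [(np.int64(252), np.int64(267), [102.5, 56.7], [105.4, 37.7]), (np.int64(328), np.int64(342), [117.8, -32.4], [121.2, -49.8])]
150 [(np.int64(249), np.int64(263), [78.1, 56.3], [81.0, 38.3]), (np.int64(324), np.int64(338), [93.4, -32.2], [96.8, -49.7])]
170 [(np.int64(246), np.int64(260), [53.5, 56.1], [56.5, 37.9]), (np.int64(321), np.int64(335), [69.2, -33.1], [72.5, -50.7])]
240 [(np.int64(237), np.int64(250), [-35.6, 55.0], [-32.3, 37.2]), (np.int64(308), np.int64(322), [-19.1, -33.3], [-15.7, -51.6])]
260 [(np.int64(235), np.int64(248), [-62.7, 54.4], [-59.2, 36.3]), (np.int64(305), np.int64(318), [-45.7, -34.2], [-42.4, -51.6])]
280 [(np.int64(233), np.int64(246), [-90.9, 54.0], [-87.1, 35.5]), (np.int64(301), np.int64(314), [-73.5, -33.8], [-70.2, -51.5])]
0.49 [ 457. -310.] [29. 49.] 99.9 [492. 336.]
```

View pics/w3d.png

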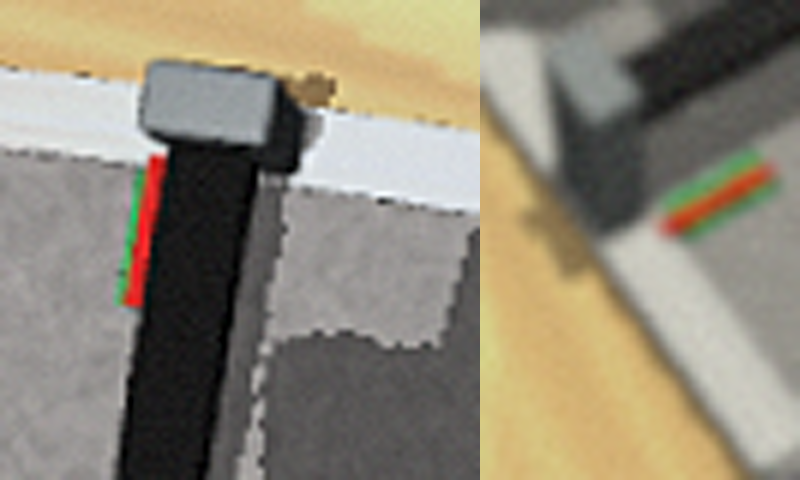

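Pointer is centred in the green band and the rail spacing measures 89 mm, so the rail is at ≈69 mm and step 1 is met. On to the mat, turning the jaws across the blanks.

```bash
sed -i 's/^SM=.*/SM=np.array([562.2,57.3]); SA=np.radians(5.8)/' h.py
python3 -c "
from h import *
print(np.round(manip.read_state()['joints'],2))"
python3 -m crank '[{"offset":[-0.01,-0.03,0],"spin":7},{"offset":[-0.02,-0.06,0],"spin":14},{"offset":[-0.03,-0.09,0],"spin":21},{"offset":[-0.04,-0.12,0],"spin":28},{"offset":[-0.05,-0.15,0],"spin":35},{"offset":[-0.06,-0.18,0],"spin":42},{"offset":[-0.07,-0.21,0],"spin":49},{"offset":[-0.08,-0.24,0],"spin":56}]' 0.5 15
python3 -m crank '[{"offset":[-0.01,-0.01,0],"spin":7},{"offset":[-0.02,-0.03,0],"spin":14},{"offset":[-0.03,-0.05,-0.02],"spin":20},{"offset":[-0.04,-0.06,-0.03],"spin":25},{"offset":[-0.04,-0.06,-0.03],"spin":25},{"offset":[-0.04,-0.06,-0.03],"spin":25},{"offset":[-0.04,-0.06,-0.03],"spin":25},{"offset":[-0.04,-0.06,-0.03],"spin":25}]'
python3 - <<'E'
from h import *
s=st(); print(np.round(s['joints'],2)); p=manip.camera('wrist'); save(p,'w4')
for b in blanks(p,s,22): print(*b)
print([(np.round(r['location']).tolist(),round(r['conf'],2)) for r in manip.search_frame(p,'blank1_mid')])
E
```

```text
[-0.02  0.35  1.18 -0.    1.61  1.27]
clock: 10.87
eef_pos: [516.5, -220.2, 325.4]
eef_rot: [3.138, -0.003, 1.258]
wrist_force: [0.3, 0.0, -0.2]
finger_gap: 48.0
clock: 11.53
eef_pos: [477.0, -279.9, 296.1]
eef_rot: [3.137, -0.002, 1.693]
wrist_force: [0.3, 0.3, -0.1]
finger_gap: 47.1
{'clock': 11.533, 'eef_pos': [476.971, -279.876, 296.118], 'eef_rot': [3.137, -0.002, 1.693], 'wrist_force': [0.341, 0.344, -0.137], 'finger_gap': 47.124}
[-0.6   0.25  1.37  0.    1.51 -0.72]
[([476.0, -304.0, 24.0], 0.86)]
```

View pics/w4.png

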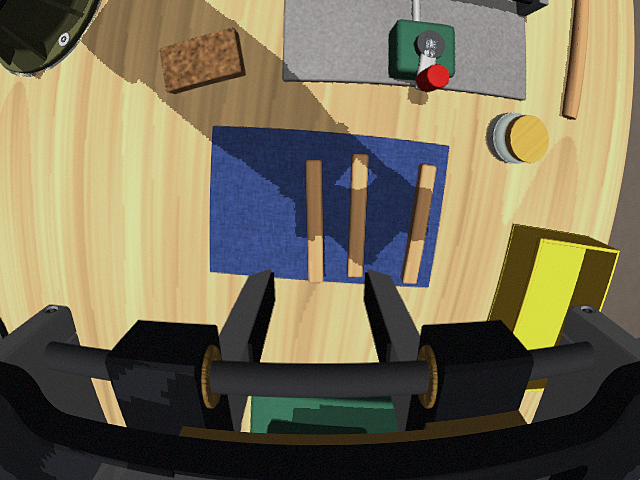

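Blanks: A (314,160)–(316,281), B (360,155)–(355,276), C (428,165)–(411,283). A has shifted a little towards B since the first view.

```bash
python3 - <<'E'
from h import *
s=manip.read_state(); p=manip.camera('wrist')
for a,b in [((314,161),(316,281)),((360,156),(355,276)),((428,166),(411,283))]:
    A,B=wz(p,s,*a,23)[:2],wz(p,s,*b,23)[:2]; d=A-B
    print(((A+B)/2).round(),np.linalg.norm(d).round(),np.degrees(np.arctan2(d[1],d[0])).round(1))
for z,n in((14,'C'),): 
    for x in(-90,0,90): print(x,(SM+x*np.array([np.cos(SA),np.sin(SA)])).round(1))
E
```

```text
[ 477. -311.] 155.0 97.9
[ 529. -298.] 155.0 96.1
[ 611. -298.] 156.0 92.5
-90 [472.7  48.2]
0 [562.2  57.3]
90 [651.7  66.4]
```

```bash
python3 -m crank '[{"offset":[0,-0.01,-0.03],"spin":1},{"offset":[0,-0.02,-0.065],"spin":1},{"offset":[0,-0.031,-0.1],"spin":1},{"offset":[0,-0.031,-0.135],"spin":1},{"offset":[0,-0.031,-0.17],"spin":1},{"offset":[0,-0.031,-0.2],"spin":1},{"offset":[0,-0.031,-0.22],"spin":1},{"offset":[0,-0.031,-0.22],"spin":1}]' 0.5 15
python3 - <<'E'
from h import *
s=st(); p=manip.camera('wrist'); save(p,'w5')
E
```

```text
clock: 12.4
eef_pos: [475.3, -309.4, 71.7]
eef_rot: [-3.141, -0.007, 1.712]
wrist_force: [-0.6, -0.1, -1.3]
finger_gap: 47.0
{'clock': 12.4, 'eef_pos': [475.336, -309.427, 71.654], 'eef_rot': [-3.141, -0.007, 1.712], 'wrist_force': [-0.61, -0.085, -1.282], 'finger_gap': 47.006}
```

View pics/w5.png

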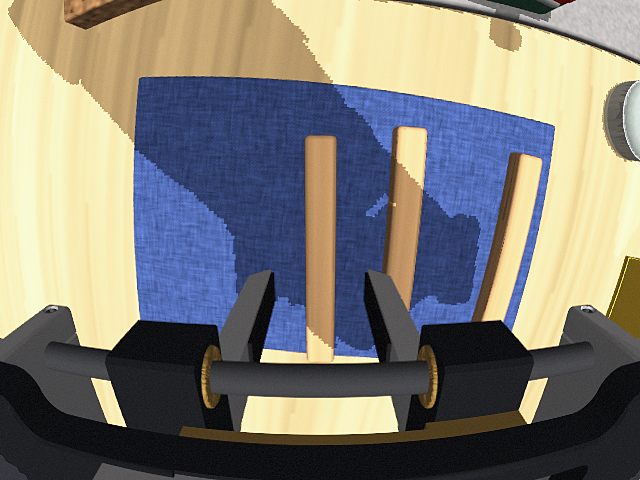

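Blank A sits centred between the fingers at column 320. I'll narrow the opening slightly to clear B, then descend and close.

```bash
python3 -m crank '[{"offset":[0.001,0,-0.01],"spin":0},{"offset":[0.001,0,-0.025],"spin":0},{"offset":[0.001,0,-0.04],"spin":0},{"offset":[0.001,0,-0.055],"spin":0},{"offset":[0.001,0,-0.062],"spin":0},{"offset":[0.001,0,-0.062],"spin":0},{"offset":[0.001,0,-0.062],"spin":0},{"offset":[0.001,0,-0.062],"spin":0}]' 0.4 20
python3 -m crank '[{"offset":[0,0,0],"spin":0},{"offset":[0,0,0],"spin":0},{"offset":[0,0,0],"spin":0},{"offset":[0,0,0],"spin":0},{"offset":[0,0,0],"spin":0},{"offset":[0,0,0],"spin":0},{"offset":[0,0,0.01],"spin":0},{"offset":[0,0,0.03],"spin":0}]' 0.05 20
```

```text
clock: 13.12
eef_pos: [478.0, -310.6, 13.7]
eef_rot: [3.139, -0.003, 1.712]
wrist_force: [0.2, -0.3, -0.2]
finger_gap: 37.4
clock: 13.78
eef_pos: [476.9, -309.8, 42.5]
eef_rot: [-3.141, -0.006, 1.712]
wrist_force: [-0.5, 0.5, -0.3]
finger_gap: 19.8
```

```bash
python3 -m crank '[{"offset":[0,0.01,0.04],"spin":0},{"offset":[0,0.03,0.08],"spin":0},{"offset":[0,0.06,0.11],"spin":-1},{"offset":[0,0.095,0.12],"spin":-1},{"offset":[-0.001,0.13,0.12],"spin":-2},{"offset":[-0.002,0.165,0.12],"spin":-2},{"offset":[-0.003,0.2,0.12],"spin":-2},{"offset":[-0.004,0.235,0.12],"spin":-2}]'
python3 -m crank '[{"offset":[0,0.035,0],"spin":0},{"offset":[0,0.065,0],"spin":0},{"offset":[0,0.09,0],"spin":0},{"offset":[0,0.11,-0.01],"spin":0},{"offset":[0,0.123,-0.03],"spin":0},{"offset":[0,0.123,-0.05],"spin":0},{"offset":[0,0.123,-0.06],"spin":0},{"offset":[0,0.123,-0.06],"spin":0}]'
python3 - <<'E'
from h import *
s=st(); p=manip.camera('wrist'); save(p,'w6')
E
```

```text
clock: 14.45
eef_pos: [472.4, -73.2, 163.2]
eef_rot: [3.141, -0.006, 1.677]
wrist_force: [0.5, 0.0, -0.7]
finger_gap: 19.6
clock: 15.12
eef_pos: [471.4, 49.7, 101.8]
eef_rot: [-3.139, -0.006, 1.677]
wrist_force: [0.2, 0.7, -0.8]
finger_gap: 20.0
{'clock': 15.117, 'eef_pos': [471.401, 49.732, 101.763], 'eef_rot': [-3.139, -0.006, 1.677], 'wrist_force': [0.223, 0.713, -0.789], 'finger_gap': 19.98}
```

View pics/w6.png

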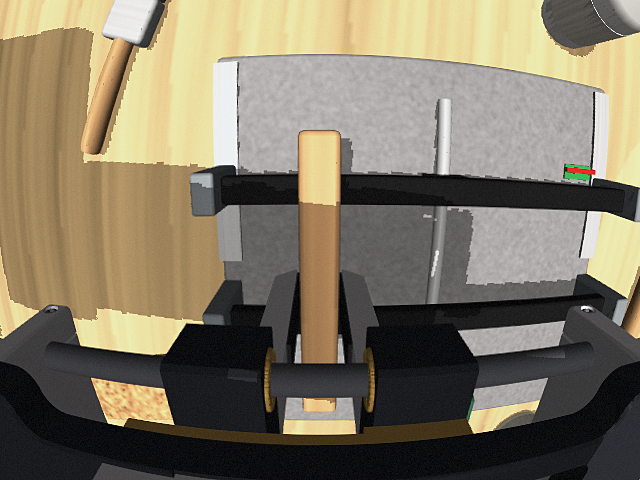

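The blank is square across both rails, spanning columns 300–340 and rows 130–412. Now lowering.

```bash
python3 -m crank '[{"offset":[0,0,-0.008],"spin":0},{"offset":[0,0,-0.016],"spin":0},{"offset":[0,0,-0.024],"spin":0},{"offset":[0,0,-0.03],"spin":0},{"offset":[0,0,-0.031],"spin":0},{"offset":[0,0,-0.031],"spin":0},{"offset":[0,0,-0.031],"spin":0},{"offset":[0,0,-0.031],"spin":0}]'
python3 -m crank '[{"offset":[0,0,-0.0005],"spin":0},{"offset":[0,0,-0.001],"spin":0},{"offset":[0,0,-0.0015],"spin":0},{"offset":[0,0,-0.002],"spin":0},{"offset":[0,0,-0.002],"spin":0},{"offset":[0,0,-0.002],"spin":0},{"offset":[0,0,-0.002],"spin":0},{"offset":[0,0,-0.002],"spin":0}]'
```

```text
clock: 15.83
eef_pos: [472.3, 49.6, 72.4]
eef_rot: [-3.141, -0.006, 1.676]
wrist_force: [0.8, 0.4, -0.8]
finger_gap: 19.9
clock: 16.5
eef_pos: [472.3, 49.6, 70.4]
eef_rot: [-3.141, -0.006, 1.676]
wrist_force: [-0.2, -0.2, -0.3]
finger_gap: 20.0
```

```bash
python3 -m crank '[{"offset":[0,0,-0.0005],"spin":0},{"offset":[0,0,-0.001],"spin":0},{"offset":[0,0,-0.0015],"spin":0},{"offset":[0,0,-0.002],"spin":0},{"offset":[0,0,-0.0025],"spin":0},{"offset":[0,0,-0.003],"spin":0},{"offset":[0,0,-0.003],"spin":0},{"offset":[0,0,-0.003],"spin":0}]'
```

```text
clock: 17.17
eef_pos: [472.4, 49.5, 69.3]
eef_rot: [3.142, -0.006, 1.677]
wrist_force: [-13.4, -0.8, 28.6]
finger_gap: 19.6
```

```bash
python3 -m crank '[{"offset":[0,0,0.001],"spin":0},{"offset":[0,0,0.001],"spin":0},{"offset":[0,0,0.001],"spin":0},{"offset":[0,0,0.001],"spin":0},{"offset":[0,0,0.001],"spin":0},{"offset":[0,0,0.001],"spin":0},{"offset":[0,0,0.02],"spin":0},{"offset":[0,0,0.05],"spin":0}]' 0.4
python3 -m crank '[{"offset":[0.005,-0.02,0.03],"spin":0},{"offset":[0.01,-0.05,0.05],"spin":0},{"offset":[0.02,-0.09,0.06],"spin":0},{"offset":[0.03,-0.13,0.06],"spin":0},{"offset":[0.04,-0.17,0.06],"spin":0},{"offset":[0.045,-0.205,0.06],"spin":0},{"offset":[0.05,-0.24,0.06],"spin":0},{"offset":[0.055,-0.275,0.06],"spin":0}]'
python3 -m crank '[{"offset":[0,-0.03,0],"spin":0},{"offset":[0,-0.06,0],"spin":0},{"offset":[0,-0.07,0],"spin":0},{"offset":[0,-0.07,0],"spin":0},{"offset":[0,-0.07,0],"spin":0},{"offset":[0,-0.07,0],"spin":0},{"offset":[0,-0.07,0],"spin":0},{"offset":[0,-0.07,0],"spin":0}]'
python3 - <<'E'
from h import *
s=st(); p=manip.camera('wrist'); save(p,'w7')
for b in blanks(p,s,23): print(*b)
E
```

```text
clock: 17.83
eef_pos: [470.9, 49.5, 117.5]
eef_rot: [-3.136, -0.006, 1.676]
wrist_force: [-0.6, -0.0, 0.1]
finger_gap: 37.7
clock: 18.5
eef_pos: [525.8, -227.4, 177.3]
eef_rot: [-3.136, -0.006, 1.676]
wrist_force: [-0.4, -0.5, 0.2]
finger_gap: 37.6
clock: 19.17
eef_pos: [526.1, -296.3, 177.5]
eef_rot: [-3.136, -0.006, 1.678]
wrist_force: [0.2, -0.2, -0.1]
finger_gap: 37.9
{'clock': 19.167, 'eef_pos': [526.128, -296.29, 177.548], 'eef_rot': [-3.136, -0.006, 1.678], 'wrist_force': [0.197, -0.197, -0.122], 'finger_gap': 37.867}
```

View pics/w7.png

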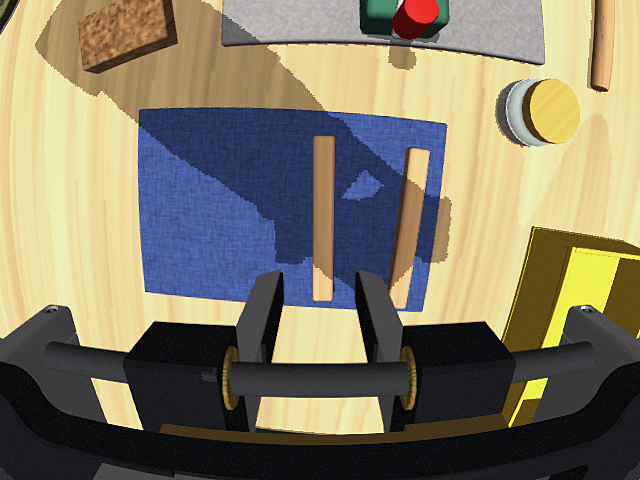

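Picture: blank B runs (324,137)–(322,300), C runs (419,150)–(400,309). Nothing else has moved.

```bash
python3 - <<'E'
from h import *
s=manip.read_state(); p=manip.camera('wrist')
for a,b in [((324,137),(322,300)),((419,150),(400,309))]:
    A,B=wz(p,s,*a,23)[:2],wz(p,s,*b,23)[:2]; d=A-B
    print(((A+B)/2).round(1),np.linalg.norm(d).round(),np.degrees(np.arctan2(d[1],d[0])).round(1))
E
```

```text
[ 529.7 -298. ] 156.0 95.6
[ 613.  -299.5] 158.0 92.8
```

```bash
python3 -m crank '[{"offset":[0.003,-0.001,-0.03],"spin":0},{"offset":[0.0035,-0.001,-0.065],"spin":0},{"offset":[0.0035,-0.001,-0.1],"spin":0},{"offset":[0.0035,-0.001,-0.13],"spin":0},{"offset":[0.0035,-0.001,-0.15],"spin":0},{"offset":[0.0035,-0.001,-0.165],"spin":0},{"offset":[0.0035,-0.001,-0.166],"spin":0},{"offset":[0.0035,-0.001,-0.166],"spin":0}]' 0.4 20
python3 -m crank '[{"offset":[0,0,0],"spin":0},{"offset":[0,0,0],"spin":0},{"offset":[0,0,0],"spin":0},{"offset":[0,0,0],"spin":0},{"offset":[0,0,0],"spin":0},{"offset":[0,0,0],"spin":0},{"offset":[0,0,0],"spin":0},{"offset":[0,0,0],"spin":0}]' 0.05 20
python3 -m crank '[{"offset":[0,0,0.03],"spin":0},{"offset":[0,0,0.065],"spin":0},{"offset":[0,0,0.1],"spin":0},{"offset":[0,0.005,0.135],"spin":0},{"offset":[0,0.02,0.155],"spin":0},{"offset":[0,0.05,0.165],"spin":0},{"offset":[0,0.085,0.165],"spin":0},{"offset":[0,0.12,0.165],"spin":0}]'
```

```text
clock: 19.98
eef_pos: [529.4, -297.6, 11.2]
eef_rot: [-3.135, -0.007, 1.677]
wrist_force: [0.3, -0.3, 0.5]
finger_gap: 37.5
clock: 20.65
eef_pos: [529.8, -297.9, 12.4]
eef_rot: [-3.137, -0.006, 1.677]
wrist_force: [-1.6, 1.3, 5.9]
finger_gap: 19.3
clock: 21.32
eef_pos: [529.8, -177.0, 178.5]
eef_rot: [-3.138, -0.005, 1.676]
wrist_force: [0.7, -0.2, -0.3]
finger_gap: 19.8
```

```bash
python3 -m crank '[{"offset":[0.005,0.035,0],"spin":0},{"offset":[0.01,0.07,0],"spin":0},{"offset":[0.015,0.105,0],"spin":0},{"offset":[0.02,0.14,0],"spin":0},{"offset":[0.025,0.175,0],"spin":0},{"offset":[0.03,0.21,0],"spin":0},{"offset":[0.032,0.234,-0.01],"spin":0},{"offset":[0.032,0.234,-0.03],"spin":0}]'
python3 -m crank '[{"offset":[0,0,-0.02],"spin":0},{"offset":[0,0,-0.04],"spin":0},{"offset":[0,0,-0.055],"spin":0},{"offset":[0,0,-0.065],"spin":0},{"offset":[0,0,-0.07],"spin":0},{"offset":[0,0,-0.073],"spin":0},{"offset":[0,0,-0.073],"spin":0},{"offset":[0,0,-0.073],"spin":0}]'
```

```text
clock: 21.98
eef_pos: [562.8, 61.1, 150.4]
eef_rot: [3.14, -0.005, 1.68]
wrist_force: [0.7, 0.2, -0.7]
finger_gap: 19.9
clock: 22.65
eef_pos: [563.2, 61.1, 78.2]
eef_rot: [3.139, -0.005, 1.68]
wrist_force: [0.4, -0.4, -0.1]
finger_gap: 19.6
```

```bash
python3 -m crank '[{"offset":[0,-0.002,-0.002],"spin":0},{"offset":[0,-0.003,-0.004],"spin":0},{"offset":[0,-0.003,-0.005],"spin":0},{"offset":[0,-0.003,-0.006],"spin":0},{"offset":[0,-0.003,-0.007],"spin":0},{"offset":[0,-0.003,-0.008],"spin":0},{"offset":[0,-0.003,-0.0085],"spin":0},{"offset":[0,-0.003,-0.0085],"spin":0}]'
```

```text
clock: 23.32
eef_pos: [563.2, 58.1, 69.6]
eef_rot: [3.139, -0.005, 1.68]
wrist_force: [-1.1, -0.2, -0.2]
finger_gap: 19.7
```

```bash
python3 -m crank '[{"offset":[0,0,-0.0003],"spin":0},{"offset":[0,0,-0.0006],"spin":0},{"offset":[0,0,-0.0009],"spin":0},{"offset":[0,0,-0.0012],"spin":0},{"offset":[0,0,-0.0014],"spin":0},{"offset":[0,0,-0.0016],"spin":0},{"offset":[0,0,-0.0016],"spin":0},{"offset":[0,0,-0.0016],"spin":0}]'
```

```text
clock: 23.98
eef_pos: [563.2, 58.1, 68.4]
eef_rot: [3.139, -0.005, 1.68]
wrist_force: [-2.5, 0.0, 4.9]
finger_gap: 19.7
```

```bash
python3 -m crank '[{"offset":[0,0,0],"spin":0},{"offset":[0,0,0],"spin":0},{"offset":[0,0,0],"spin":0},{"offset":[0,0,0],"spin":0},{"offset":[0,0,0],"spin":0},{"offset":[0,0,0.005],"spin":0},{"offset":[0,0,0.03],"spin":0},{"offset":[0,0,0.065],"spin":0}]' 0.4
python3 -m crank '[{"offset":[0.005,-0.01,0.035],"spin":0},{"offset":[0.01,-0.04,0.05],"spin":0},{"offset":[0.02,-0.08,0.05],"spin":-1},{"offset":[0.025,-0.12,0.05],"spin":-2},{"offset":[0.03,-0.16,0.05],"spin":-3},{"offset":[0.035,-0.2,0.05],"spin":-3},{"offset":[0.04,-0.24,0.05],"spin":-3},{"offset":[0.045,-0.28,0.05],"spin":-3}]' 0.5
python3 -m crank '[{"offset":[0.002,-0.03,0],"spin":0},{"offset":[0.004,-0.06,0],"spin":0},{"offset":[0.004,-0.075,0],"spin":0},{"offset":[0.004,-0.075,0],"spin":0},{"offset":[0.004,-0.075,0],"spin":0},{"offset":[0.004,-0.075,0],"spin":0},{"offset":[0.004,-0.075,0],"spin":0},{"offset":[0.004,-0.075,0],"spin":0}]'
python3 - <<'E'
from h import *
s=st(); p=manip.camera('wrist'); save(p,'w8')
for b in blanks(p,s,23): print(*b)
m=p['pixels'].astype(int); k=((m[:,:,0]-m[:,:,2]>40)).astype(np.uint8); k[265:]=0; k[:120]=0
k[:, :200]=0;k[:,420:]=0
n,l,stt,c=cv2.connectedComponentsWithStats(k)
print(stt[1:][stt[1:,4]>300].tolist())
E
```

```text
clock: 24.65
eef_pos: [561.8, 58.0, 132.0]
eef_rot: [-3.139, -0.006, 1.68]
wrist_force: [-0.4, 0.5, -0.5]
finger_gap: 37.6
clock: 25.32
eef_pos: [606.7, -224.0, 182.5]
eef_rot: [-3.139, -0.006, 1.627]
wrist_force: [-0.1, 0.2, 1.0]
finger_gap: 46.8
clock: 25.98
eef_pos: [611.0, -297.7, 182.9]
eef_rot: [-3.14, -0.005, 1.629]
wrist_force: [0.5, -0.0, 0.1]
finger_gap: 47.1
{'clock': 25.983, 'eef_pos': [610.983, -297.664, 182.947], 'eef_rot': [-3.14, -0.005, 1.629], 'wrist_force': [0.544, -0.035, 0.145], 'finger_gap': 47.076}
0.34 [ 577. -107.] [ 62. 319.] 1.7 [285.  20.]
[[352, 120, 68, 145, 9584], [308, 135, 26, 130, 2656]]
```

```bash
python3 - <<'E'
from h import *
s=manip.read_state(); p=manip.camera('wrist')
m=p['pixels'].astype(int); k=(m[:,:,0]-m[:,:,2]>40)
for r in range(130,320,15):
    x=np.nonzero(k[r,295:345])[0]+295
    print(r,(x.min(),x.max(),wz(p,s,x.mean(),r,23)[:2].round(0)) if len(x) else None)
E
```

```text
130 None
145 (np.int64(313), np.int64(333), array([ 611., -229.]))
160 (np.int64(312), np.int64(332), array([ 611., -243.]))
175 (np.int64(312), np.int64(331), array([ 611., -257.]))
190 (np.int64(311), np.int64(331), array([ 611., -270.]))
205 (np.int64(310), np.int64(330), array([ 611., -284.]))
220 (np.int64(310), np.int64(329), array([ 612., -299.]))
235 (np.int64(309), np.int64(328), array([ 612., -313.]))
250 (np.int64(309), np.int64(327), array([ 612., -328.]))
265 (np.int64(308), np.int64(327), array([ 612., -343.]))
280 (np.int64(307), np.int64(326), array([ 612., -359.]))
295 (np.int64(307), np.int64(325), array([ 613., -375.]))
310 (np.int64(295), np.int64(344), array([ 617., -392.]))
```

```bash
python3 -m crank '[{"offset":[0.001,-0.001,-0.03],"spin":-1},{"offset":[0.001,-0.001,-0.065],"spin":-2},{"offset":[0.001,-0.001,-0.1],"spin":-2},{"offset":[0.001,-0.001,-0.13],"spin":-2},{"offset":[0.001,-0.001,-0.15],"spin":-2},{"offset":[0.001,-0.001,-0.168],"spin":-2},{"offset":[0.001,-0.001,-0.171],"spin":-2},{"offset":[0.001,-0.001,-0.171],"spin":-2}]' 0.5 20
python3 -m crank '[{"offset":[0,0,0],"spin":0},{"offset":[0,0,0],"spin":0},{"offset":[0,0,0],"spin":0},{"offset":[0,0,0],"spin":0},{"offset":[0,0,0],"spin":0},{"offset":[0,0,0],"spin":0},{"offset":[0,0,0],"spin":0},{"offset":[0,0,0],"spin":0}]' 0.05 20
python3 -m crank '[{"offset":[0,0,0.03],"spin":1},{"offset":[0,0,0.065],"spin":2},{"offset":[0,0,0.1],"spin":3},{"offset":[0,0.005,0.135],"spin":4},{"offset":[0,0.02,0.155],"spin":4},{"offset":[0,0.05,0.165],"spin":4},{"offset":[0,0.085,0.165],"spin":4},{"offset":[0,0.12,0.165],"spin":4}]'
```

```text
clock: 26.8
eef_pos: [611.4, -298.9, 11.0]
eef_rot: [-3.138, -0.006, 1.593]
wrist_force: [-0.1, -0.6, 1.0]
finger_gap: 47.1
clock: 27.47
eef_pos: [611.7, -299.1, 11.8]
eef_rot: [-3.139, -0.006, 1.593]
wrist_force: [-1.9, 0.6, 7.1]
finger_gap: 20.2
clock: 28.13
eef_pos: [611.6, -178.2, 177.5]
eef_rot: [-3.14, -0.005, 1.662]
wrist_force: [1.4, 0.1, -0.4]
finger_gap: 19.8
```

```bash
python3 -m crank '[{"offset":[0.006,0.035,0],"spin":0},{"offset":[0.012,0.07,0],"spin":1},{"offset":[0.018,0.105,0],"spin":1},{"offset":[0.024,0.14,0],"spin":1},{"offset":[0.03,0.175,0],"spin":1},{"offset":[0.036,0.21,0],"spin":1},{"offset":[0.04,0.235,0],"spin":1},{"offset":[0.04,0.243,-0.02],"spin":1}]'
python3 -m crank '[{"offset":[0,0,-0.02],"spin":0},{"offset":[0,0,-0.04],"spin":0},{"offset":[0,0,-0.055],"spin":0},{"offset":[0,0,-0.065],"spin":0},{"offset":[0,0,-0.075],"spin":0},{"offset":[0,0,-0.08],"spin":0},{"offset":[0,0,-0.08],"spin":0},{"offset":[0,0,-0.08],"spin":0}]'
python3 - <<'E'
from h import *
st(); p=manip.camera('scene'); save(p,'s1')
E
```

```text
clock: 28.8
eef_pos: [653.2, 68.8, 160.9]
eef_rot: [3.137, -0.006, 1.683]
wrist_force: [0.3, 1.1, 0.5]
finger_gap: 19.8
clock: 29.47
eef_pos: [653.4, 68.7, 81.4]
eef_rot: [3.137, -0.005, 1.683]
wrist_force: [0.4, -0.4, 0.5]
finger_gap: 19.5
{'clock': 29.467, 'eef_pos': [653.431, 68.739, 81.396], 'eef_rot': [3.137, -0.005, 1.683], 'wrist_force': [0.429, -0.367, 0.517], 'finger_gap': 19.515}
```

View pics/s1.png

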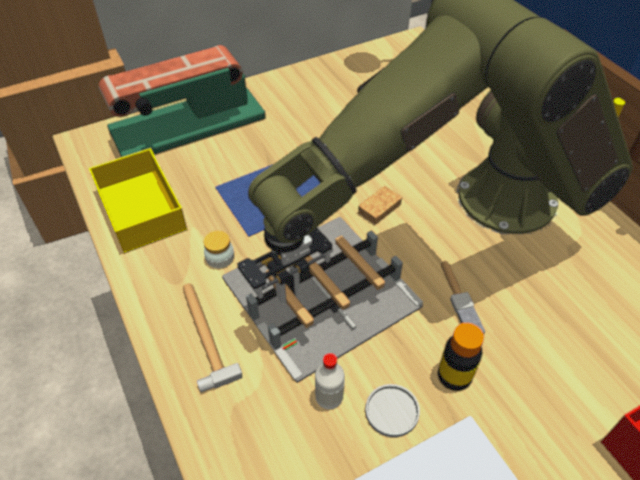

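Two blanks lie across the rails at (330,285) and (360,260). The third is held at about (290,300), and the wax and glue are untouched. Lowering the third.

```bash
python3 -m crank '[{"offset":[0,-0.001,-0.003],"spin":0},{"offset":[0,-0.002,-0.006],"spin":0},{"offset":[0,-0.002,-0.009],"spin":0},{"offset":[0,-0.002,-0.01],"spin":0},{"offset":[0,-0.002,-0.011],"spin":0},{"offset":[0,-0.002,-0.0115],"spin":0},{"offset":[0,-0.002,-0.012],"spin":0},{"offset":[0,-0.002,-0.012],"spin":0}]'
python3 -m crank '[{"offset":[0,0,-0.0003],"spin":0},{"offset":[0,0,-0.0006],"spin":0},{"offset":[0,0,-0.0009],"spin":0},{"offset":[0,0,-0.0012],"spin":0},{"offset":[0,0,-0.0012],"spin":0},{"offset":[0,0,-0.0012],"spin":0},{"offset":[0,0,-0.0012],"spin":0},{"offset":[0,0,-0.0012],"spin":0}]'
```

```text
clock: 30.18
eef_pos: [653.6, 66.8, 69.7]
eef_rot: [3.136, -0.005, 1.683]
wrist_force: [0.3, 0.2, -1.0]
finger_gap: 19.7
clock: 30.85
eef_pos: [653.6, 66.8, 68.5]
eef_rot: [3.136, -0.005, 1.683]
wrist_force: [0.1, -0.3, -0.3]
finger_gap: 20.1
```

```bash
python3 -m crank '[{"offset":[0,0,-0.0003],"spin":0},{"offset":[0,0,-0.0006],"spin":0},{"offset":[0,0,-0.0009],"spin":0},{"offset":[0,0,-0.0012],"spin":0},{"offset":[0,0,-0.0012],"spin":0},{"offset":[0,0,-0.0012],"spin":0},{"offset":[0,0,-0.0012],"spin":0},{"offset":[0,0,-0.0012],"spin":0}]'
```

```text
clock: 31.52
eef_pos: [653.7, 66.8, 67.8]
eef_rot: [3.136, -0.005, 1.683]
wrist_force: [-2.7, -0.1, 5.3]
finger_gap: 19.6
```

```bash
python3 -m crank '[{"offset":[0,0,0],"spin":0},{"offset":[0,0,0],"spin":0},{"offset":[0,0,0],"spin":0},{"offset":[0,0,0],"spin":0},{"offset":[0,0,0],"spin":0},{"offset":[0,0,0.005],"spin":0},{"offset":[0,0,0.03],"spin":0},{"offset":[0,0,0.065],"spin":0}]' 0.4
python3 -m crank '[{"offset":[-0.005,0,0.035],"spin":0},{"offset":[-0.02,0,0.07],"spin":0},{"offset":[-0.04,0.01,0.105],"spin":0},{"offset":[-0.06,0.02,0.14],"spin":0},{"offset":[-0.08,0.03,0.175],"spin":0},{"offset":[-0.1,0.04,0.2],"spin":0},{"offset":[-0.11,0.04,0.2],"spin":0},{"offset":[-0.11,0.04,0.2],"spin":0}]' 1
python3 - <<'E'
from h import *
s=st(); p=manip.camera('wrist'); save(p,'w9')
for b in blanks(p,s,79): print(*b, sf(b[1]))
for o in('cap_mid','oil_mouth','dish_in','glue'): print(o,[(np.round(r['location']).tolist(),round(r['conf'],2)) for r in manip.search_frame(p,o)])
E
```

```text
clock: 32.18
eef_pos: [652.3, 66.7, 130.9]
eef_rot: [3.141, -0.006, 1.683]
wrist_force: [0.6, 0.1, 0.9]
finger_gap: 38.0
clock: 32.85
eef_pos: [541.2, 107.3, 333.6]
eef_rot: [3.137, -0.006, 1.684]
wrist_force: [0.6, 0.5, 0.6]
finger_gap: 87.5
{'clock': 32.85, 'eef_pos': [541.244, 107.26, 333.565], 'eef_rot': [3.137, -0.006, 1.684], 'wrist_force': [0.612, 0.522, 0.607], 'finger_gap': 87.544}
0.72 [474.  50.] [ 24. 161.] 96.0 [258. 238.] [-88.5   1.7]
cap_mid [([578.0, 350.0, 5.0], 0.46), ([423.0, 322.0, 135.0], 0.43)]
oil_mouth [([436.0, 317.0, 80.0], 0.83)]
dish_in [([577.0, 349.0, 6.0], 0.61)]
glue [([653.0, 261.0, 95.0], 0.66), ([553.0, 61.0, 11.0], 0.18)]
```

View pics/w9.png

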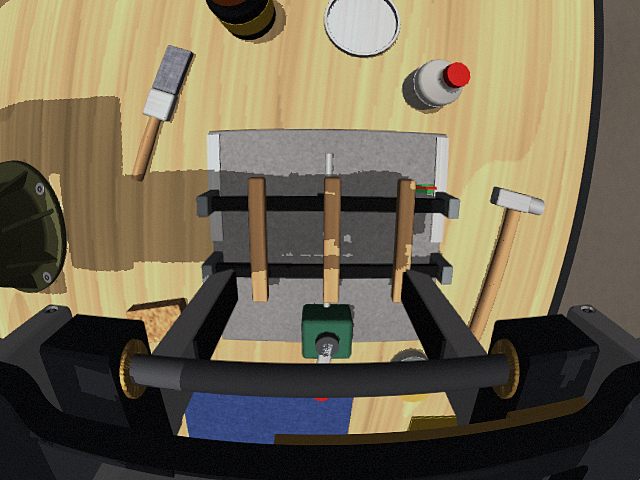

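All three blanks lie square and centred across both rails: columns 258, 332 and 403, rows ~178–301. The pointer is still on green at (425,188). Now the cap.

```bash
python3 -m crank '[{"offset":[-0.015,0.025,0],"spin":0},{"offset":[-0.03,0.05,0],"spin":0},{"offset":[-0.045,0.075,0],"spin":0},{"offset":[-0.06,0.1,0],"spin":0},{"offset":[-0.075,0.13,0],"spin":0},{"offset":[-0.085,0.155,0],"spin":0},{"offset":[-0.09,0.17,0],"spin":0},{"offset":[-0.09,0.17,0],"spin":0}]' 1
python3 - <<'E'
from h import *
s=st(); p=manip.camera('wrist'); save(p,'w10')
for o,z in(('cap_mid',155),('dish_in',4)):
    print(o,[(np.round(r['location']).tolist(),round(r['conf'],2)) for r in manip.search_frame(p,o)])
    for m in manip.masks_of(p,o)[:2]:
        ys,xs=np.nonzero(m['mask']); print(m['conf'],xs.min(),xs.max(),ys.min(),ys.max(),wz(p,s,xs.mean(),ys.mean(),z).round(1))
E
```

```text
clock: 33.82
eef_pos: [451.9, 278.6, 329.0]
eef_rot: [-3.139, -0.006, 1.685]
wrist_force: [-0.6, 0.6, 0.3]
finger_gap: 93.9
{'clock': 33.817, 'eef_pos': [451.882, 278.595, 329.029], 'eef_rot': [-3.139, -0.006, 1.685], 'wrist_force': [-0.581, 0.569, 0.288], 'finger_gap': 93.885}
cap_mid [([418.0, 351.0, 156.0], 0.87)]
0.95 265 323 113 170 [420.  347.8 155. ]
0.19 369 392 313 409 [538.1 137.6 155. ]
dish_in [([576.0, 356.0, 7.0], 0.85)]
0.7 377 451 113 188 [573.8 354.4   4. ]
```

View pics/w10.png

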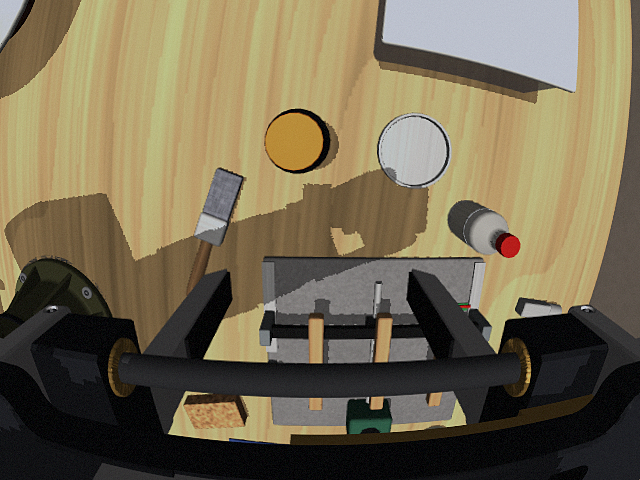

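Picture: cap circle at (297,140), upright on its bottle; dish at (414,150). Positions: cap (420,348), dish (574,354.5). Approaching from above.

```bash
python3 -m crank '[{"offset":[-0.006,0.015,0],"spin":0},{"offset":[-0.012,0.03,0],"spin":0},{"offset":[-0.02,0.045,-0.01],"spin":0},{"offset":[-0.028,0.06,-0.03],"spin":0},{"offset":[-0.0315,0.07,-0.06],"spin":0},{"offset":[-0.0315,0.07,-0.09],"spin":0},{"offset":[-0.0315,0.07,-0.11],"spin":0},{"offset":[-0.0315,0.07,-0.11],"spin":0}]' 1
python3 - <<'E'
from h import *
s=st(); p=manip.camera('wrist')
for m in manip.masks_of(p,'cap_mid')[:2]:
    ys,xs=np.nonzero(m['mask']); print(m['conf'],xs.min(),xs.max(),ys.min(),ys.max(),wz(p,s,xs.mean(),ys.mean(),155).round(1), wz(p,s,xs.mean(),ys.mean(),145).round(1))
E
```

```text
clock: 34.73
eef_pos: [421.0, 343.9, 215.4]
eef_rot: [-3.134, -0.002, 1.68]
wrist_force: [-0.2, -0.5, -0.8]
finger_gap: 94.1
{'clock': 34.733, 'eef_pos': [420.953, 343.945, 215.431], 'eef_rot': [-3.134, -0.002, 1.68], 'wrist_force': [-0.154, -0.52, -0.828], 'finger_gap': 94.056}
0.64 276 358 197 282 [419.6 351.7 155. ] [419.8 348.8 145. ]
0.43 412 501 170 261 [512.1 379.8 155. ] [516.2 378.2 145. ]
```

```bash
python3 -m crank '[{"offset":[-0.001,0.003,-0.01],"spin":0},{"offset":[-0.001,0.005,-0.025],"spin":0},{"offset":[-0.001,0.005,-0.04],"spin":0},{"offset":[-0.001,0.005,-0.055],"spin":0},{"offset":[-0.001,0.005,-0.068],"spin":0},{"offset":[-0.001,0.005,-0.075],"spin":0},{"offset":[-0.001,0.005,-0.075],"spin":0},{"offset":[-0.001,0.005,-0.075],"spin":0}]' 1
python3 -m crank '[{"offset":[0,0,0],"spin":0},{"offset":[0,0,0],"spin":0},{"offset":[0,0,0],"spin":0},{"offset":[0,0,0],"spin":0},{"offset":[0,0,0],"spin":0},{"offset":[0,0,0],"spin":0},{"offset":[0,0,0],"spin":0},{"offset":[0,0,0],"spin":0}]' 0.5 10
```

```text
clock: 35.5
eef_pos: [421.7, 350.1, 146.0]
eef_rot: [-3.141, -0.006, 1.679]
wrist_force: [-0.7, 0.4, -0.0]
finger_gap: 94.1
clock: 36.17
eef_pos: [421.7, 350.2, 146.1]
eef_rot: [-3.141, -0.006, 1.679]
wrist_force: [-0.5, -0.6, 1.9]
finger_gap: 56.3
```

```bash
python3 -m crank '[{"offset":[0,0,0.005],"spin":0},{"offset":[0,0,0.015],"spin":0},{"offset":[0,0,0.028],"spin":0},{"offset":[0,0,0.04],"spin":0},{"offset":[0,0,0.05],"spin":0},{"offset":[0,0,0.06],"spin":0},{"offset":[0.005,0,0.065],"spin":0},{"offset":[0.02,0,0.065],"spin":0}]' 0.5 15
python3 -m crank '[{"offset":[0.025,0.001,0],"spin":0},{"offset":[0.05,0.002,0],"spin":0},{"offset":[0.075,0.003,0],"spin":0},{"offset":[0.1,0.004,0],"spin":0},{"offset":[0.12,0.005,-0.01],"spin":0},{"offset":[0.132,0.005,-0.03],"spin":0},{"offset":[0.132,0.005,-0.05],"spin":0},{"offset":[0.132,0.005,-0.06],"spin":0}]'
python3 - <<'E'
from h import *
s=st(); p=manip.camera('wrist'); save(p,'w11')
E
```

```text
clock: 36.83
eef_pos: [441.6, 350.6, 213.0]
eef_rot: [3.141, -0.007, 1.68]
wrist_force: [-0.1, 0.6, -0.4]
finger_gap: 55.5
clock: 37.5
eef_pos: [573.5, 354.8, 149.7]
eef_rot: [-3.139, -0.006, 1.68]
wrist_force: [-0.3, 0.6, -0.4]
finger_gap: 55.9
{'clock': 37.5, 'eef_pos': [573.523, 354.825, 149.661], 'eef_rot': [-3.139, -0.006, 1.68], 'wrist_force': [-0.322, 0.634, -0.378], 'finger_gap': 55.93}
```

View pics/w11.png

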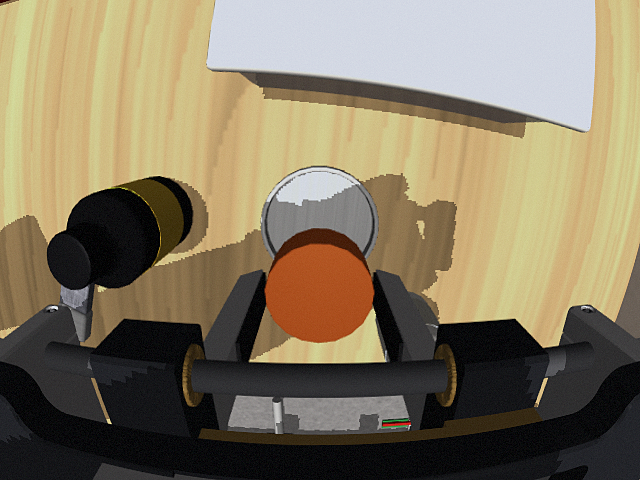

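The cap is held level at (320,285), dish centred at column 320, bottle upright and uncapped. I'll turn the hand +25° so its body stays away from the glue bottle, after checking the dish centre.

```bash
python3 - <<'E'
from h import *
s=manip.read_state(); p=manip.camera('wrist')
for u,v,z in [(320,166,16),(262,222,16),(378,222,16)]: print(wz(p,s,u,v,z).round(1))
q=manip.camera('side')
print([(np.round(r['location']).tolist(),round(r['conf'],2)) for r in manip.search_frame(q,'glue')])
E
python3 -m crank '[{"offset":[0,0,-0.01],"spin":6},{"offset":[0,0,-0.025],"spin":12},{"offset":[0,0,-0.04],"spin":18},{"offset":[0,0,-0.055],"spin":25},{"offset":[0,0,-0.07],"spin":25},{"offset":[0,0,-0.08],"spin":25},{"offset":[0,0,-0.085],"spin":25},{"offset":[0,0,-0.085],"spin":25}]'
```

```text
[567.9 406.3  16. ]
[523.2 353.   16. ]
[623.1 364.2  16. ]
[([660.0, 289.0, 81.0], 0.98), ([435.0, -270.0, -2.0], 0.18)]
clock: 38.37
eef_pos: [573.6, 355.9, 69.1]
eef_rot: [3.14, -0.007, 2.116]
wrist_force: [0.7, 0.1, -0.7]
finger_gap: 55.8
```

```bash
python3 -m crank '[{"offset":[0,-0.001,-0.01],"spin":0},{"offset":[0,-0.001,-0.02],"spin":0},{"offset":[0,-0.001,-0.03],"spin":0},{"offset":[0,-0.001,-0.036],"spin":0},{"offset":[0,-0.001,-0.039],"spin":0},{"offset":[0,-0.001,-0.04],"spin":0},{"offset":[0,-0.001,-0.04],"spin":0},{"offset":[0,-0.001,-0.04],"spin":0}]'
python3 -m crank '[{"offset":[0,0,-0.0004],"spin":0},{"offset":[0,0,-0.0008],"spin":0},{"offset":[0,0,-0.0012],"spin":0},{"offset":[0,0,-0.0016],"spin":0},{"offset":[0,0,-0.002],"spin":0},{"offset":[0,0,-0.002],"spin":0},{"offset":[0,0,-0.002],"spin":0},{"offset":[0,0,-0.002],"spin":0}]'
```

```text
clock: 39.03
eef_pos: [573.8, 355.1, 29.5]
eef_rot: [3.14, -0.007, 2.116]
wrist_force: [0.7, -0.7, -0.3]
finger_gap: 55.7
clock: 39.7
eef_pos: [573.8, 355.1, 27.5]
eef_rot: [3.14, -0.007, 2.116]
wrist_force: [0.3, 0.2, -0.8]
finger_gap: 56.0
```

```bash
python3 -m crank '[{"offset":[0,0,-0.0004],"spin":0},{"offset":[0,0,-0.0008],"spin":0},{"offset":[0,0,-0.0012],"spin":0},{"offset":[0,0,-0.0015],"spin":0},{"offset":[0,0,-0.0015],"spin":0},{"offset":[0,0,-0.0015],"spin":0},{"offset":[0,0,-0.0015],"spin":0},{"offset":[0,0,-0.0015],"spin":0}]'
```

```text
clock: 40.37
eef_pos: [573.9, 355.2, 27.1]
eef_rot: [3.139, -0.007, 2.117]
wrist_force: [-2.8, -1.0, 9.3]
finger_gap: 55.6
```

Contact. Release and lift.

```bash
python3 -m crank '[{"offset":[0,0,0],"spin":0},{"offset":[0,0,0],"spin":0},{"offset":[0,0,0],"spin":0},{"offset":[0,0,0],"spin":0},{"offset":[0,0,0],"spin":0},{"offset":[0,0,0],"spin":0},{"offset":[0,0,0.01],"spin":0},{"offset":[0,0,0.03],"spin":0}]' 0.9
python3 -m crank '[{"offset":[0,0,0.03],"spin":0},{"offset":[0,0,0.065],"spin":0},{"offset":[0,0,0.1],"spin":0},{"offset":[0,-0.01,0.135],"spin":0},{"offset":[-0.01,-0.03,0.17],"spin":0},{"offset":[-0.02,-0.05,0.2],"spin":0},{"offset":[-0.03,-0.07,0.23],"spin":0},{"offset":[-0.03,-0.07,0.25],"spin":0}]'
python3 - <<'E'
from h import *
s=st(); p=manip.camera('wrist'); save(p,'w12')
for m in manip.masks_of(p,'cap_mid')[:2]:
    ys,xs=np.nonzero(m['mask']); print(m['conf'],wz(p,s,xs.mean(),ys.mean(),33).round(1))
q=manip.camera('scene')
for o in('glue','wax','oil_mouth','cap_mid'): print(o,[(np.round(r['location']).tolist(),round(r['conf'],2)) for r in manip.search_frame(q,o)][:2])
save(q,'s2'); a=cv2.imread('pics/w12.png'); b=cv2.imread('pics/s2.png')
cv2.imwrite('pics/fin.png',np.hstack([cv2.resize(a,(400,300)),b[200:425,210:510]if 0 else cv2.resize(b[200:440,200:520],(400,300))]))
E
```

```text
clock: 41.03
eef_pos: [572.8, 354.6, 55.4]
eef_rot: [-3.14, -0.008, 2.116]
wrist_force: [-0.0, 0.2, 0.9]
finger_gap: 84.4
clock: 41.7
eef_pos: [542.1, 282.2, 310.5]
eef_rot: [3.139, -0.007, 2.115]
wrist_force: [0.2, -0.5, 0.7]
finger_gap: 84.5
{'clock': 41.7, 'eef_pos': [542.098, 282.162, 310.487], 'eef_rot': [3.139, -0.007, 2.115], 'wrist_force': [0.157, -0.452, 0.713], 'finger_gap': 84.499}
0.88 [573.7 353.2  33. ]
0.58 [565.4  70.5  33. ]
glue [([672.0, 288.0, 98.0], 0.88), ([575.0, -120.0, 121.0], 0.4)]
wax [([726.0, -145.0, 55.0], 0.66), ([575.0, -113.0, 86.0], 0.56)]
oil_mouth [([436.0, 361.0, 105.0], 0.83), ([589.0, 54.0, 14.0], 0.51)]
cap_mid [([578.0, 361.0, 36.0], 0.58)]
```

The picture limit is reached, so I'll check the blanks and rail numerically.

```bash
python3 - <<'E'
from h import *
st()
for n in('scene','side'):
    p=manip.camera(n); m=cv2.cvtColor(p['pixels'],cv2.COLOR_RGB2HSV).astype(int)
    # orthorectify the rail-top plane (blank tops z=80): stand x -150..150, y -110..110, 1 px/mm
    c,sn=np.cos(SA),np.sin(SA); X,Y=np.meshgrid(np.arange(-150,151),np.arange(-110,111))
    W=np.stack([SM[0]+X*c-Y*sn,SM[1]+X*sn+Y*c,np.full(X.shape,80.)],-1)
    E=np.array(p['extrinsics']); P=W@E[:3,:3].T+E[:3,3]
    u=p['fx']*P[...,0]/P[...,2]+p['cx'];v=p['fy']*P[...,1]/P[...,2]+p['cy']
    o=cv2.remap(p['pixels'],u.astype(np.float32),v.astype(np.float32),1); h=cv2.cvtColor(o,cv2.COLOR_RGB2HSV)
    k=((h[...,1]>80)&(h[...,0]<25)).astype(np.uint8)
    N,l,s,ce=cv2.connectedComponentsWithStats(k)
    for i in range(1,N):
        if s[i,4]>800:
            r=cv2.minAreaRect(np.argwhere(l==i)[:,::-1].astype(np.float32)); print(n,np.round(r[0])-[150,110],np.round(r[1]),round(r[2],1))
E
```

```text
{'clock': 42.05, 'eef_pos': [542.612, 284.738, 304.032], 'eef_rot': [-3.138, -0.008, 2.117], 'wrist_force': [0.226, 0.296, -0.021], 'finger_gap': 84.771}
scene [-138.  -72.] [24. 76.] 0.0
scene [6. 5.] [ 31. 168.] 0.6
scene [-84. -26.] [ 33. 101.] 5.2
scene [97.  6.] [ 30. 165.] 0.6
side [-92.  -4.] [116. 213.] 0.0
side [ 68. -10.] [118. 209.] 14.9
side [ 3. 13.] [ 25. 183.] 0.5
```

Blanks B and C are fine. A is partly hidden by the arm in these views, so I'll go back above the stand for a clean look.

```bash
python3 -m crank '[{"offset":[0,-0.02,0.01],"spin":-3},{"offset":[0,-0.045,0.02],"spin":-6},{"offset":[0,-0.07,0.03],"spin":-10},{"offset":[0,-0.095,0.03],"spin":-15},{"offset":[0,-0.12,0.03],"spin":-20},{"offset":[0,-0.15,0.03],"spin":-25},{"offset":[0,-0.175,0.03],"spin":-25},{"offset":[0,-0.175,0.03],"spin":-25}]'
python3 - <<'E'
from h import *
s=st(); p=manip.camera('wrist'); H=np.array(p['hand_eye']); Rt=R.from_euler('xyz',s['eef_rot']).as_matrix()
c,sn=np.cos(SA),np.sin(SA)
def ortho(z):
    X,Y=np.meshgrid(np.arange(-150,151),np.arange(-75,111))
    W=np.stack([SM[0]+X*c-Y*sn,SM[1]+X*sn+Y*c,np.full(X.shape,float(z))],-1)
    P=((W-np.array(s['eef_pos']))@Rt-H[:3,3])@H[:3,:3]; rr=np.hypot(P[...,0],P[...,1]); t=np.arctan2(rr,P[...,2])*p['fx']/rr
    return cv2.remap(p['pixels'],(P[...,0]*t+p['cx']).astype(np.float32),(P[...,1]*t+p['cy']).astype(np.float32),1)
o=ortho(80); h=cv2.cvtColor(o,cv2.COLOR_RGB2HSV); k=((h[...,1]>80)&(h[...,0]<25)).astype(np.uint8)
N,l,q,ce=cv2.connectedComponentsWithStats(k)
for i in range(1,N):
    if q[i,4]>800: r=cv2.minAreaRect(np.argwhere(l==i)[:,::-1].astype(np.float32)); print(np.round(r[0])-[150,75],np.round(r[1]),round(r[2],1))
g=ortho(60).sum(2).astype(int)
for x in(-50,45): 
    d=np.nonzero(g[:,x+150]<130)[0]-75; print('rail dark y',[ (a[0],a[-1]) for a in np.split(d,np.nonzero(np.diff(d)>1)[0]+1) if len(a)>5])
E
```

```text
clock: 42.82
eef_pos: [542.8, 106.4, 334.0]
eef_rot: [-3.138, -0.007, 1.677]
wrist_force: [-0.6, -1.0, 0.4]
finger_gap: 84.3
{'clock': 42.817, 'eef_pos': [542.78, 106.444, 333.983], 'eef_rot': [-3.138, -0.007, 1.677], 'wrist_force': [-0.558, -0.962, 0.362], 'finger_gap': 84.34}
[-88.   3.] [ 24. 156.] -0.0
[2. 4.] [ 21. 157.] 0.4
[86.  4.] [155.  49.] 76.1
rail dark y [(np.int64(-51), np.int64(-32)), (np.int64(38), np.int64(56))]
rail dark y [(np.int64(-50), np.int64(-32)), (np.int64(38), np.int64(56))]
```

```bash
python3 -c "
from cell import manip
print(manip.sign_off())"
```

```text
the job is handed in; nothing more can be done
None
```

I did all the steps in order and handed the job in at about 43 s. No verdict was reported. I cranked the rail onto the green band, laid the three blanks present across both rails, and set the orange cap open side down in the dish.

What the last checks showed:
- **Rail:** the spacing measured 88–89 mm, so the rail is at about 69–70 mm. The pointer was on the green band in every close picture.
- **Blanks:** their centres are at about x -88, +2 and +90 mm along the rails. They are within about 6 mm of centre and square to within about 1°.
- **Third blank:** the last wrist measurement gave a bad outline for it (76° and too wide), probably merged with a finger or shadow. I relied on the scene camera, which put it at (97, 6) mm and 0.6°.
- **First blank:** the scene camera saw only part of it, with the arm probably in the way. The wrist camera then put it at (-88, 3) mm and 0°.
- **Cap:** it is within about 2 mm of the dish centre and released.
- **Bottles and jar:** the oil bottle looked upright in the last close picture, taken before I lowered the cap. After the release the detector still found the bottle in place, and the wax jar and glue bottle stayed within about 5 mm of where they started.

I could not view the final picture because the 16-picture limit was reached, so the closing checks are numeric only. One blank had already shifted about 2 cm on the mat before I reached it, so I measured it again before picking it up.

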